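Load a tissue-processor carrier and lock its retaining bar with a linch pin

TASK

The cassette carrier is back from the wash with its retaining bar lying loose on it: lift the bar off and lay it aside, lay every cassette from the bench mat flat into a cell of its own, lid up and turned square to the cell, and lay the bar back across the two end posts with the lug standing through its slot. Then push the linch pin through the lug's hole until its shoulder is home, flip its sprung ring over the lug and the pin's point until it snaps shut, and let go; leave the clutter on the bench where it is.

Things in the scene. Friction and masses are not known exactly. Their poses are not given: they have to be found in the camera images.
- carrier: steel cassette carrier, 258 long (y) x 56 wide (x), fixed to the bench; origin: centre of its underside, z up. Along y: end post, two cells, lug, two cells, end post. Cell floors 6 above the bench; partitions across the row rise 10 above the floor; lips 5 high at the cell corners close the long sides, leaving finger gaps 30 wide in the middle of each
- hole (a point): middle of the lug's cross hole, 40 above the bench, axes as the carrier. The lug is a solid steel block in the middle of the carrier, 20 (x) x 28 (y), up to 52 above the bench plus a narrower cap of 3. The round hole, 10 in diameter, runs along y right through its 28; either mouth (14 to each side) may be used
- bar_seat (a point): where the bar's centre lies when it rests on both end posts, 26 above the bench; axes as the carrier. The posts, 113.5 to 127 from the middle along y, are 22 high; on each, two cheeks (inner faces 45 apart in x, up to 34 above the bench) stand either side of the bar
- cell0 (a point): cell 0, 44.5 (y) x 32 (x) inside: where the centre of a seated cassette lies, length along y, 12.5 above the bench (6.5 above the cell floor); axes as the carrier
- cell1 (a point): cell 1, 44.5 (y) x 32 (x) inside: where the centre of a seated cassette lies, length along y, 12.5 above the bench (6.5 above the cell floor); axes as the carrier
- cell2 (a point): cell 2, 44.5 (y) x 32 (x) inside: where the centre of a seated cassette lies, length along y, 12.5 above the bench (6.5 above the cell floor); axes as the carrier
- cell3 (a point): cell 3, 44.5 (y) x 32 (x) inside: where the centre of a seated cassette lies, length along y, 12.5 above the bench (6.5 above the cell floor); axes as the carrier
- c0_center (a point): deep tissue cassette, white plastic box 40 long (x) x 28 wide (y) x 13 high (z), slits in its lid, a sloping label face at its +x end (to grip, a plain box), about 14 g; lies lid up on the bench mat (2 thick). This point: its centre, half-way up. Works either way round. 2 to 4 cassettes are there; an absent one has no pose
- c1_center (a point): another such cassette (1), same size, same axes; its centre
- c2_center (a point): another such cassette (2), same size, same axes; its centre
- c3_center (a point): another such cassette (3), same size, same axes; its centre
- bar_center (a point): retaining bar, flat steel 244 long (y) x 40 wide (x) x 8 thick (z), 250 g, with a slot 34 (y) x 24 (x) right through its middle that the lug passes through; at first it lies on the carrier, on both posts. This point: its centre (also of mass), half-way up, in the middle of the slot; it may be gripped there across its 40 width. Works either way round
- pad_top (a point): middle of the top of a thin bench pad, 270 (x) x 150 (y), 2 thick, fixed, free at the start: room to lay the bar aside, its length along the pad's x
- pin_grip (a point): linch pin, steel, 120 g with its ring, at first lying level on the bench on its head, axis 7 above the bench. x: along the pin from tail to point, z up. This point: middle of its square tail, on the pin's axis. Tail and head are one bar 14 x 14, from 16 behind this point to the shoulder 30 ahead of it; then the round shank, 8 in diameter, 44 long, the last 8 tapering to 3
- pin_mid (a point): point on the pin's axis 44 ahead of pin_grip, 14 ahead of the shoulder: it coincides with the hole point when the shoulder is against the lug. Axes as pin_grip
- pin_ring (a joint): angle of the pin's ring about its hinge, which crosses the head along the pin's y, 24 ahead of pin_grip. 0: open, standing straight up (+z), as it begins; growing, it swings forward over the point (+x); 1.6: shut, lying along the shank round the lug. An over-centre spring holds it at either end; 1 to 2 N at its end moves it, and past 0.8 it snaps shut by itself
- ring_end (a point): outermost point (wire centre) of the pin's ring, 55 from the hinge. The ring is a round loop of 4 thick wire, 62 over all; shut, its end lies just past the pin's point
- pot: specimen pot, 42 across, 52 high; clutter, leave it; origin at the middle of its underside
- forceps: steel forceps, 130 long, lying; clutter, leave it; origin at the middle of its underside
- mould: small steel embedding mould, 38 x 30 x 13; clutter, leave it; origin at the middle of its underside
- slide_box: white slide box, 82 x 40 x 30; clutter, leave it; origin at the middle of its underside
- brush: section brush, 170 long, lying; clutter, leave it; origin at the middle of its underside
- dropper: dropper bottle, 32 across, 70 high; clutter, leave it; origin at the middle of its underside
- beaker: plastic beaker, 56 across, 65 high; clutter, leave it; origin at the middle of its underside
Not all that is in view belongs to the job. Leave any brown or red look-alike of the part that bears bar_center alone.

How it is judged:
By the outcome, as a careful person would: the job done as asked, in the order asked, and still so for the second after the job is handed in, with the robot touching nothing.
Of cassette0, cassette1, cassette2, cassette3 only 2 to 4 are there at a start; the rules pass over those that are not, and their reading is None.
At some moment in a run one of cassette0, cassette1, cassette2, cassette3 may be knocked a few centimetres aside while the robot is not near it.
It also fails if it takes over 200 s, if anything falls off the work surface, if the arm or the gripper's body presses on something with over 40 N, if the wrist force passes 120 N, or if a joint passes its speed limit or range.

ROBOT

A 7-joint arm with a two-finger parallel gripper is mounted at the origin on the work surface. World frame = base frame: x ahead of the robot, y to its left, z up, the work surface at z = 0. Lengths are in m, angles in rad, forces in N, time in s.
With the tool pointing down it reaches from about 0.425 to 0.925 m from the base axis. Payload 6.8 kg.
Tool frame: the origin (TCP) lies midway between the tips of the shut fingers; the grasp point (between the pads) lies 19 mm behind it; z points along the fingers, y is the line along which they close (so a half turn about z gives the same grasp; the last joint's range is limited). The gripper opens to 85 mm and grips with 20 to 120 N. Pads are 22 mm wide; open, the fingers measure 114 mm over their backs; the gripper's body (76 mm by 85 mm) begins 54 mm behind the grasp point. The pads swing forward as they close: fully open they stand 13 mm farther back than shut.
Start: joints at [-1.275, 0.477, 0.022, 1.555, -0.011, 1.109, -0.083], TCP at [0.265, 0.621, 0.231] pointing down, gripper open.
Joint ranges: [-2.96, 2.96], [-0.34, 2.1], [-1.41, 1.46], [0.24, 2.44], [-1.37, 4.51], [0.17, 1.92], [-2.96, 2.96]. Speed limits (rad/s): [2.39, 2.39, 3.14, 3.14, 3.14, 3.14, 3.14].

INTERFACE

Orientations are given as a unit quaternion [w, x, y, z].
In Python, from station import * gives the robot as it stands. The module is installed in compiled form; this text tells all that it offers.
- The arm moves only by the shell command python3 -m jog 'ROWS' [OPENING] [FORCE]. ROWS is JSON, a list of rows, each an object of numbers: "x", "y", "z": the shift along the tool's x, y, z in m; "ax", "ay", "az": the turn, a rotation vector about the tool's x, y, z in rad. In form: [{"x": .., "y": .., "z": .., "ax": .., "ay": .., "az": ..}, ...]. A call has 1 to 12 rows; each row is the pose to reach, as a shift and turn from the pose commanded when the call began, along the tool's axes at that moment; what a row does not reach only later rows make up. A row lasts 1/10 s, in which the tool goes at most 50 mm and 8.59 degrees, less where a joint would pass 70% of its speed; a pose out of reach is approached as far as the arm can. A call with a gripper value outside its range is refused whole. OPENING is the opening, from 0 (shut) to 1 (fully open), set as the call begins (- or left out, the last holds). The fingers move at their own pace and stop on an object; FORCE is the grip in N (left out, the last holds). Time passes only in rows, so rows that repeat a pose let the fingers close. It gives the time, the measured TCP pose, the force, the opening and the grip force at its end, in the units of the state.
- get_obs(): the state, without advancing time (a new reading comes with each control period).
- read_camera(name): name is "scene" or "top"; returns the picture (420x560x3 uint8, red, green, blue); there is no depth.
- camera_params(name): a dict with "K" (3x3 intrinsics, pixels), "origin" and "attitude" of the camera in the world. Camera axes: x right, y up, looking along -z (the intrinsics and any distortion apply to the point x, -y, -z); pixel columns grow to the right and rows downward; lengths in m; the calibration is good to about 2 mm. A picture is of the moment at which its call begins. camera_params takes no time and is no camera call.
- hand_in(): hands the job in; it is judged then, once.
The state is a dict: "t": time; "q": joint angles; "joint_vel": joint speeds; "joint_torque": joint torques, N m; "eef_pos": TCP position; "tool_rot": TCP orientation; "contact_force": force on the tool from outside, world axes, zero at the start; "torque": the same for the moment, N m; "gripper_width": opening from 0.0 (shut) to 1.0 (fully open); "grasp_force": force on a finger pad.
Only numpy, scipy, OpenCV 4.12 (cv2) and the standard library are available. Lean on these libraries where they do the work, as an engineer would, in place of code of your own. Each camera call takes 0.05 s, during which the arm holds its last target. There are 200 camera calls.

## Working session

There is one attempt and no reset: what is moved stays moved. The work goes in short steps, Python scripts to look and compute and a shell command to move; the robot and the scene stay as the last step left them, time stands still between calls to the robot, and variables do not carry over. Pictures are saved under pics/ and viewed, at most 14 in all, crops included, and the job is handed in when it is done.

```bash
mkdir -p pics; cat > h.py <<'E'
from station import *
import numpy as np, cv2
from scipy.spatial.transform import Rotation as R
def rot(q): return R.from_quat([q[1],q[2],q[3],q[0]])
def cam(n):
    p=camera_params(n); a=np.array(p["attitude"],float)
    Rm=a if a.shape==(3,3) else rot(a).as_matrix()
    return np.array(p["K"]),np.array(p["origin"]),Rm,p
def px2w(n,uv,z):
    K,o,Rm,p=cam(n); uv=np.atleast_2d(uv).astype(float)
    d=np.c_[(uv[:,0]-K[0,2])/K[0,0],-(uv[:,1]-K[1,2])/K[1,1],-np.ones(len(uv))]@Rm.T
    return o+d*((z-o[2])/d[:,2])[:,None]
def w2px(n,P):
    K,o,Rm,p=cam(n); c=(np.atleast_2d(P)-o)@Rm
    return np.c_[K[0,0]*c[:,0]/-c[:,2]+K[0,2],K[1,2]-K[1,1]*c[:,1]/-c[:,2]]
def snap(n,f):
    im=read_camera(n)[:,:,::-1].copy(); cv2.imwrite('pics/'+f,im); return im
E
python3 - <<'E'
from h import *
for n in("scene","top"):
    print(camera_params(n)); snap(n,n+'0.png')
o=get_obs();print(o['eef_pos'],o['tool_rot'],rot(o['tool_rot']).as_matrix().round(3))
E
```

```text
{'K': array([[482.5462109 ,   0.        , 284.53979245],
       [  0.        , 482.5462109 , 211.09028553],
       [  0.        ,   0.        ,   1.        ]]), 'origin': array([0.90196771, 0.82612506, 0.71661035]), 'attitude': array([0.21610585, 0.11815717, 0.44125317, 0.86292108])}
{'K': array([[507.6215308 ,   0.        , 290.36639908],
       [  0.        , 507.6215308 , 211.10602418],
       [  0.        ,   0.        ,   1.        ]]), 'origin': array([0.30284891, 0.02014771, 1.2662695 ]), 'attitude': array([-0.70328332, -0.0460363 ,  0.04922064,  0.70770796])}
[0.26502058 0.6202388  0.23042755] [-9.29671008e-05  2.00519336e-01  9.79689422e-01 -7.89874718e-04] [[-0.92   0.393 -0.   ]
 [ 0.393  0.92  -0.002]
 [-0.    -0.002 -1.   ]]
```

View pics/top0.png

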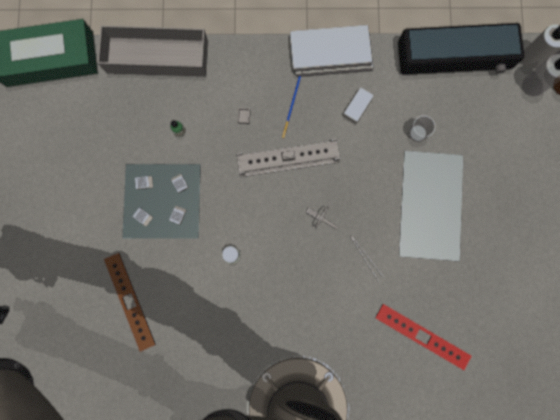

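View pics/scene0.png

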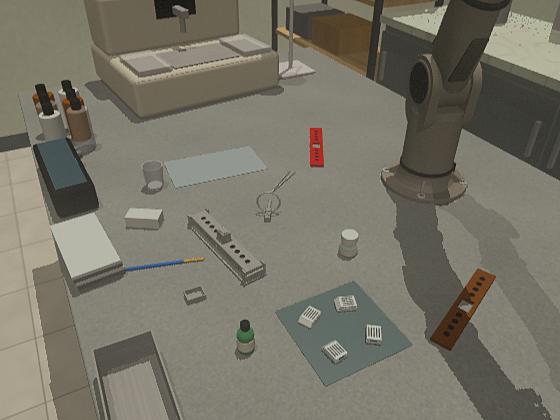

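Top view: the metal bar is on the carrier at (288,157). The pin with its ring is at (320,215), the pad at (432,205), and four cassettes are on the mat at (144,183), (180,184), (142,217) and (177,215). There are three bar candidates: grey (288,157), brown (130,300) and red (423,336). The grey one fits, because it lies on the carrier and the coloured ones are look-alikes. I'll confirm that with a crop.

```bash
python3 - <<'E'
from h import *
a=cv2.imread('pics/top0.png');b=cv2.imread('pics/scene0.png')
c1=cv2.resize(a[130:260,225:385],(800,650),interpolation=cv2.INTER_CUBIC)[:, :]
c1=cv2.resize(a[135:255,230:390],(640,480)); c2=cv2.resize(b[165:285,180:310],(520,480))
cv2.imwrite('pics/crop1.png',cv2.resize(c1,(800,600),interpolation=cv2.INTER_CUBIC))
cv2.imwrite('pics/crop2.png',cv2.resize(b[160:285,180:346],(800,600),interpolation=cv2.INTER_CUBIC))
# cassettes in top
hsv=cv2.cvtColor(a,cv2.COLOR_BGR2HSV)
g=cv2.cvtColor(a,cv2.COLOR_BGR2GRAY)
m=np.zeros_like(g); m[166:236,126:198]=(g[166:236,126:198]>125)*255
m=cv2.morphologyEx(m,cv2.MORPH_CLOSE,np.ones((3,3)))
cs,_=cv2.findContours(m,0,1)
for c in cs:
    if cv2.contourArea(c)<40: continue
    r=cv2.minAreaRect(c); bx=cv2.boxPoints(r); w=px2w("top",bx,.015)
    e=[w[1]-w[0],w[2]-w[1]]; l=[np.linalg.norm(k) for k in e]; L=e[int(np.argmax(l))]
    print(r[0],w.mean(0).round(4),np.round(l,4),'yaw',np.degrees(np.arctan2(L[1],L[0])).round(1))
# pad
m=((g>150)*255).astype(np.uint8);m[:,:390]=0;m[:140]=0;m[270:]=0
c=max(cv2.findContours(m,0,1)[0],key=cv2.contourArea);r=cv2.minAreaRect(c);w=px2w("top",cv2.boxPoints(r),.002);print('pad',w.round(3),w.mean(0))
E
```

```text
(142.0975799560547, 216.3780517578125) [0.4616 0.3819 0.015 ] [0.0279 0.0436] yaw -128.4
(176.65516662597656, 214.86207580566406) [0.4649 0.2963 0.015 ] [0.0386 0.028 ] yaw -20.4
(143.12872314453125, 181.78712463378906) [0.5489 0.3822 0.015 ] [0.0425 0.0285] yaw -84.5
(179.01416015625, 182.8254852294922) [0.5457 0.2923 0.015 ] [0.0285 0.0367] yaw -150.5
pad [[ 0.359 -0.256  0.002]
 [ 0.626 -0.278  0.002]
 [ 0.618 -0.43   0.002]
 [ 0.351 -0.404  0.002]] [ 0.48832343 -0.34209931  0.002     ]
```

View pics/crop1.png

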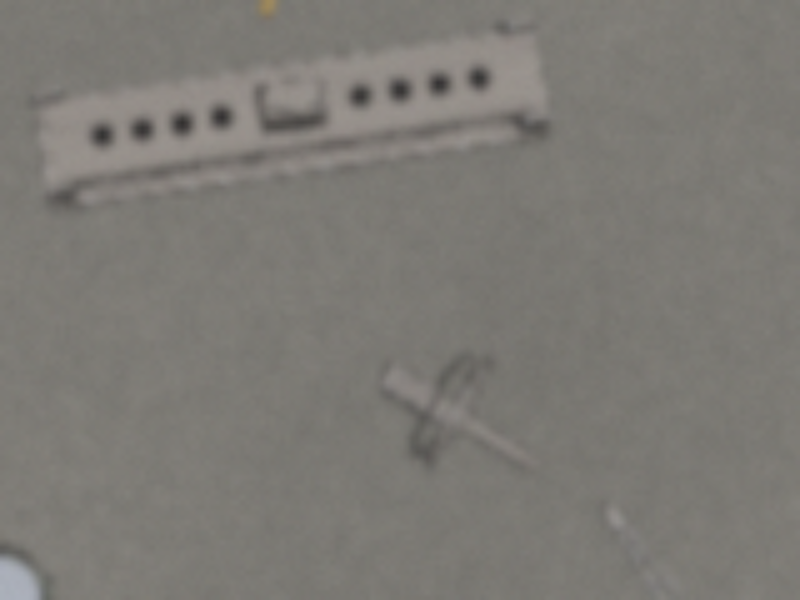

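View pics/crop2.png

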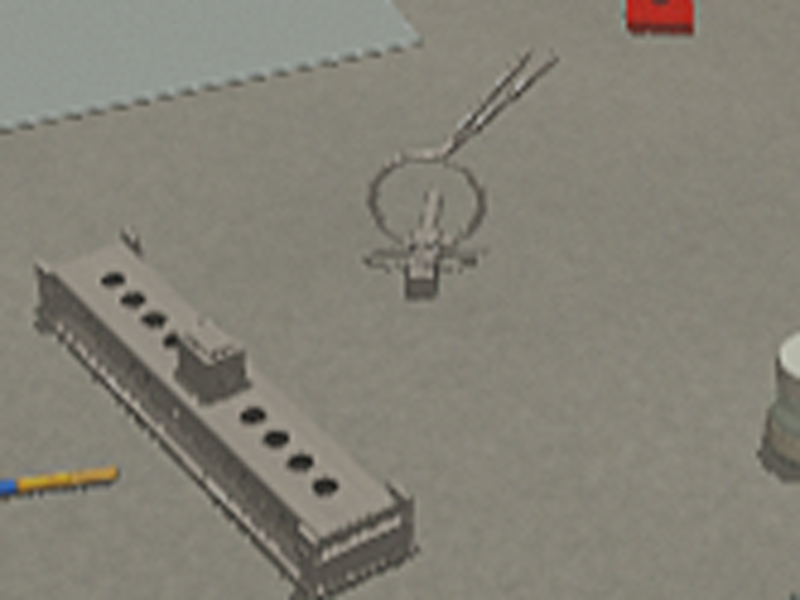

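The crops confirm the grey steel bar: it lies on the carrier posts with the lug standing through its slot, at about (288,157) in the top view. The pin's tail is at top crop (391,378), its point at (535,465), and the ring stands up. Next I'll compute poses from both views.

```bash
python3 - <<'E'
from h import *
def ref(f,pts):
    g=255-cv2.cvtColor(cv2.imread('pics/'+f),cv2.COLOR_BGR2GRAY).astype(float); out=[]
    for x,y in pts:
        s=12; w=g[y-s:y+s+1,x-s:x+s+1]; w=np.clip(w-np.percentile(w,50)-20,0,None)
        yy,xx=np.mgrid[-s:s+1,-s:s+1]; out.append([x+(w*xx).sum()/w.sum(),y+(w*yy).sum()/w.sum()])
    return np.array(out)
T=lambda p:(np.array(p)+.5)/5+[230,135]-.5
S=lambda p:(np.array(p)+.5)/[800/166,4.8]+[180,160]-.5
ht=T(ref('crop1.png',[(102,135),(142,130),(181,124),(221,117),(360,97),(401,90),(440,84),(479,78)]))
hs=S(ref('crop2.png',[(113,280),(133,300),(154,320),(253,415),(277,439),(301,462),(326,487)]))
for n,h in(("top",ht),("scene",hs)):
    w=px2w(n,h,.030); d=w[-1]-w[0]; print(n,w.round(4).tolist()); print('yaw of -y..',np.degrees(np.arctan2(d[1],d[0])),w.mean(0), ((w[0]+w[-1])/2).round(4))
def tri(a,b):
    ls=[]
    for n,p in(("top",a),("scene",b)):
        o=cam(n)[1]; d=px2w(n,p,0)[0]-o; ls.append((o,d/np.linalg.norm(d)))
    A=sum(np.eye(3)-np.outer(d,d) for o,d in ls); B=sum((np.eye(3)-np.outer(d,d))@o for o,d in ls)
    X=np.linalg.solve(A,B); return X.round(4),[np.linalg.norm(np.cross(X-o,d)).round(4) for o,d in ls]
print('tri hole first,last',tri(ht[0],hs[-1]),tri(ht[-1],hs[0]))
print('pin point',px2w("top",T([536,466]),.007),px2w("scene",S([434,192]),.007),tri(T([536,466]),S([434,192])))
print('pin tail top',px2w("top",T([391,377]),.014),px2w("scene",S([422,278]),.014))
print('ring end',tri(T([487,360]),S([428,155])), 'rings', px2w("top",T([[462,355],[425,460]]),.05))
E
```

```text
top [[0.5956, 0.1137, 0.03], [0.5983, 0.0937, 0.03], [0.6012, 0.074, 0.03], [0.6046, 0.0545, 0.03], [0.615, -0.0149, 0.03], [0.6178, -0.0348, 0.03], [0.6208, -0.0545, 0.03], [0.6236, -0.0743, 0.03]]
yaw of -y.. -81.54088266633389 [0.60960837 0.01966598 0.03      ] [0.6096 0.0197 0.03  ]
scene [[0.6227, -0.0766, 0.03], [0.6198, -0.0564, 0.03], [0.6169, -0.0365, 0.03], [0.6035, 0.0523, 0.03], [0.6006, 0.0721, 0.03], [0.5973, 0.0919, 0.03], [0.5947, 0.1119, 0.03]]
yaw of -y.. 98.45188337450739 [0.60793554 0.02265941 0.03      ] [0.6087 0.0176 0.03  ]
tri hole first,last (array([0.5953, 0.1136, 0.0316]), [np.float64(0.0001), np.float64(0.0001)]) (array([ 0.6233, -0.0743,  0.0317]), [np.float64(0.0002), np.float64(0.0002)])
pin point [[ 0.43093982 -0.10159369  0.007     ]] [[ 0.43127138 -0.10220722  0.007     ]] (array([ 0.4312, -0.1017,  0.0072]), [np.float64(0.0003), np.float64(0.0003)])
pin tail top [[ 0.47520711 -0.02950162  0.014     ]] [[ 0.476806   -0.02645175  0.014     ]]
ring end (array([ 0.4658, -0.0669,  0.0649]), [np.float64(0.0121), np.float64(0.0121)]) rings [[ 0.48080409 -0.06259369  0.05      ]
 [ 0.42979723 -0.04400359  0.05      ]]
```

```bash
cat >> h.py <<'E'
def go(x,y,z,psi):
    """tool-frame shift/turn to TCP (x,y,z), tool down, closing line at psi deg (mod 180, nearest)"""
    o=get_obs(); M=rot(o['tool_rot']).as_matrix(); cur=np.degrees(np.arctan2(M[1,1],M[0,1]))
    psi=cur+(psi-cur+90)%180-90; a=np.radians(psi); yv=np.array([np.cos(a),np.sin(a),0]); zv=np.array([0,0,-1.])
    T=np.c_[np.cross(yv,zv),yv,zv]; s=M.T@(np.array([x,y,z])-o['eef_pos']); r=R.from_matrix(M.T@T).as_rotvec()
    print('shift',s.round(4),'turn',r.round(3),'t',round(o['t'],2),'q7',round(o['q'][6],2),'F',np.round(o['contact_force'],1),'w',round(o['gripper_width'],3),'grip',round(o['grasp_force'],1),'at',np.round(o['eef_pos'],4))
E
python3 - <<'E'
from h import *
go(.609,.0188,.12,8.45)
print(px2w("top",[[285,136],[300,78],[245,117]],.005))
E
```

```text
shift [-0.5526 -0.4178  0.1112] turn [-1.00e-03  1.00e-03  1.02e+00] t 0.1 q7 -0.08 F [-0.7  0.1  0.7] w 1.002 grip 0.0 at [0.265  0.6202 0.2304]
[[ 0.66791915  0.02635354  0.005     ]
 [ 0.82301371 -0.01344254  0.005     ]
 [ 0.71877972  0.12893691  0.005     ]]
```

```bash
r='{"x":-0.552,"y":-0.417,"z":0.06,"ax":0,"ay":0,"az":1.02}'; true
python3 -m jog '[{"x":-0.552,"y":-0.417,"z":0.06,"az":1.02},{"x":-0.552,"y":-0.417,"z":0.06,"az":1.02},{"x":-0.552,"y":-0.417,"z":0.06,"az":1.02},{"x":-0.552,"y":-0.417,"z":0.06,"az":1.02},{"x":-0.552,"y":-0.417,"z":0.06,"az":1.02},{"x":-0.552,"y":-0.417,"z":0.06,"az":1.02},{"x":-0.552,"y":-0.417,"z":0.06,"az":1.02},{"x":-0.552,"y":-0.417,"z":0.06,"az":1.02},{"x":-0.552,"y":-0.417,"z":0.06,"az":1.02},{"x":-0.552,"y":-0.417,"z":0.06,"az":1.02},{"x":-0.552,"y":-0.417,"z":0.06,"az":1.02},{"x":-0.552,"y":-0.417,"z":0.06,"az":1.02}]' 0.65 40
python3 -c "
from h import *
go(.609,.0188,.12,8.45)"
```

```text
shift [-0.5526 -0.4178  0.1112] turn [-1.00e-03  1.00e-03  1.02e+00] t 0.1 q7 -0.08 F [-0.7  0.1  0.7] w 1.002 grip 0.0 at [0.265  0.6202 0.2304]validation failed for argument at $[0]...
```

```bash

python3 -m jog '[{"x":-0.552,"y":-0.417,"z":0.06,"ax":0,"ay":0,"az":1.02},{"x":-0.552,"y":-0.417,"z":0.06,"ax":0,"ay":0,"az":1.02},{"x":-0.552,"y":-0.417,"z":0.06,"ax":0,"ay":0,"az":1.02},{"x":-0.552,"y":-0.417,"z":0.06,"ax":0,"ay":0,"az":1.02},{"x":-0.552,"y":-0.417,"z":0.06,"ax":0,"ay":0,"az":1.02},{"x":-0.552,"y":-0.417,"z":0.06,"ax":0,"ay":0,"az":1.02},{"x":-0.552,"y":-0.417,"z":0.06,"ax":0,"ay":0,"az":1.02},{"x":-0.552,"y":-0.417,"z":0.06,"ax":0,"ay":0,"az":1.02},{"x":-0.552,"y":-0.417,"z":0.06,"ax":0,"ay":0,"az":1.02},{"x":-0.552,"y":-0.417,"z":0.06,"ax":0,"ay":0,"az":1.02},{"x":-0.552,"y":-0.417,"z":0.06,"ax":0,"ay":0,"az":1.02},{"x":-0.552,"y":-0.417,"z":0.06,"ax":0,"ay":0,"az":1.02}]' 0.65 40
python3 -c "
from h import *
go(.609,.0188,.12,8.45)"
```

```text
t: 1.3
eef_pos: [0.5627, 0.1002, 0.1791]
tool_rot: [-0.0, 0.653, 0.757, -0.0]
contact_force: [0.5, 0.5, 0.8]
gripper_width: 0.652
grasp_force: 0.0
shift [-0.0873  0.0339  0.0591] turn [-0. -0. -0.] t 1.3 q7 0.04 F [0.5 0.5 0.8] w 0.652 grip 0.0 at [0.5627 0.1002 0.1791]
```

```bash

python3 -m jog '[{"x":-0.087,"y":0.034,"z":0.059,"ax":0,"ay":0,"az":0},{"x":-0.087,"y":0.034,"z":0.059,"ax":0,"ay":0,"az":0},{"x":-0.087,"y":0.034,"z":0.059,"ax":0,"ay":0,"az":0},{"x":-0.087,"y":0.034,"z":0.059,"ax":0,"ay":0,"az":0},{"x":-0.087,"y":0.034,"z":0.059,"ax":0,"ay":0,"az":0}]'
python3 -c "
from h import *
go(.609,.0188,.0215,8.45)"
```

```text
t: 1.8
eef_pos: [0.6083, 0.0224, 0.1205]
tool_rot: [-0.001, 0.653, 0.757, 0.0]
contact_force: [-0.4, -0.3, -0.3]
gripper_width: 0.649
grasp_force: 0.0
shift [-0.0037  0.0002  0.099 ] turn [-0.    -0.001  0.001] t 1.8 q7 0.23 F [-0.4 -0.3 -0.3] w 0.649 grip 0.0 at [0.6083 0.0224 0.1205]
```

```bash

python3 -m jog '[{"x":-0.0037,"y":0,"z":0.04,"ax":0,"ay":0,"az":0},{"x":-0.0037,"y":0,"z":0.07,"ax":0,"ay":0,"az":0},{"x":-0.0037,"y":0,"z":0.09,"ax":0,"ay":0,"az":0},{"x":-0.0037,"y":0,"z":0.099,"ax":0,"ay":0,"az":0},{"x":-0.0037,"y":0,"z":0.099,"ax":0,"ay":0,"az":0},{"x":-0.0037,"y":0,"z":0.099,"ax":0,"ay":0,"az":0}]'
python3 -c "
from h import *
go(.609,.0188,.0215,8.45)"
python3 -m jog '[{"x":0,"y":0,"z":0,"ax":0,"ay":0,"az":0},{"x":0,"y":0,"z":0,"ax":0,"ay":0,"az":0},{"x":0,"y":0,"z":0,"ax":0,"ay":0,"az":0},{"x":0,"y":0,"z":0,"ax":0,"ay":0,"az":0},{"x":0,"y":0,"z":0,"ax":0,"ay":0,"az":0},{"x":0,"y":0,"z":0,"ax":0,"ay":0,"az":0},{"x":0,"y":0,"z":0,"ax":0,"ay":0,"az":0},{"x":0,"y":0,"z":0,"ax":0,"ay":0,"az":0}]' 0.3 60
```

```text
t: 2.4
eef_pos: [0.61, 0.0183, 0.0228]
tool_rot: [0.001, 0.653, 0.758, 0.001]
contact_force: [0.5, 0.2, 0.8]
gripper_width: 0.651
grasp_force: 0.0
shift [ 0.0006 -0.0009  0.0013] turn [ 0.002 -0.     0.001] t 2.4 q7 0.29 F [0.5 0.2 0.8] w 0.651 grip 0.0 at [0.61   0.0183 0.0228]
t: 3.2
eef_pos: [0.6102, 0.0177, 0.0234]
tool_rot: [0.001, 0.653, 0.757, 0.001]
contact_force: [-1.4, 0.5, 7.0]
gripper_width: 0.444
grasp_force: 59.7
```

```bash

python3 -m jog '[{"x":0,"y":0,"z":-0.015,"ax":0,"ay":0,"az":0},{"x":0,"y":0,"z":-0.035,"ax":0,"ay":0,"az":0},{"x":0,"y":0,"z":-0.06,"ax":0,"ay":0,"az":0},{"x":0,"y":0,"z":-0.09,"ax":0,"ay":0,"az":0},{"x":0,"y":0,"z":-0.12,"ax":0,"ay":0,"az":0},{"x":0,"y":0,"z":-0.12,"ax":0,"ay":0,"az":0}]'
python3 - <<'E'
from h import *
snap("top","t1.png");b=snap("scene","s1.png")
cv2.imwrite('pics/s1c.png',cv2.resize(b[120:300,170:410],(800,600),interpolation=cv2.INTER_CUBIC))
go(.488,-.342,.06,85.1)
E
```

```text
t: 3.8
eef_pos: [0.6121, 0.0169, 0.1468]
tool_rot: [0.003, 0.654, 0.757, 0.003]
contact_force: [0.8, -0.3, -2.4]
gripper_width: 0.442
grasp_force: 61.5
shift [-0.3377 -0.1727  0.0821] turn [ 2.000e-03  1.000e-03 -1.338e+00] t 3.9 q7 0.23 F [ 0.5  0.4 -3.4] w 0.438 grip 61.5 at [0.6093 0.0173 0.1425]
```

View pics/s1c.png

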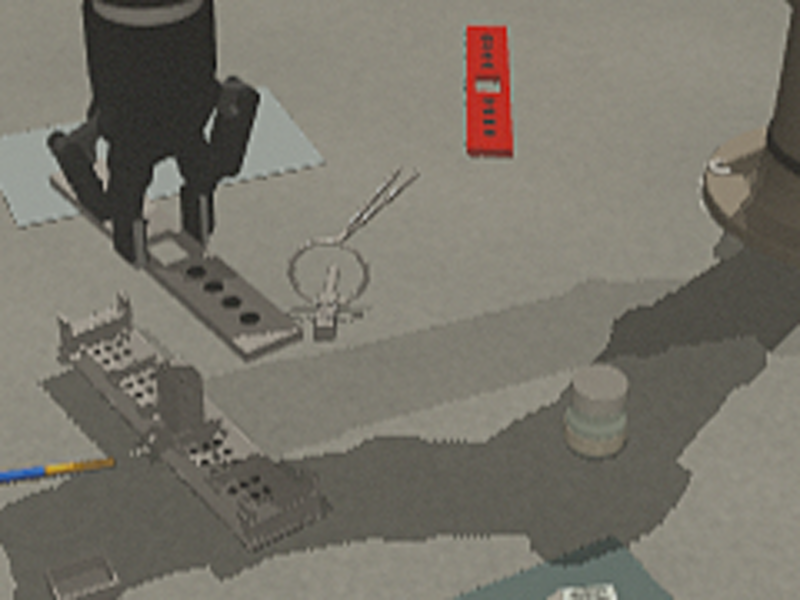

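The bar is held level between the fingers, clear of the lug, and the carrier is exposed. Next I'll carry the bar to the pad.

```bash

python3 -m jog '[{"x":-0.337,"y":-0.173,"z":0.05,"ax":0,"ay":0,"az":-1.338},{"x":-0.337,"y":-0.173,"z":0.05,"ax":0,"ay":0,"az":-1.338},{"x":-0.337,"y":-0.173,"z":0.05,"ax":0,"ay":0,"az":-1.338},{"x":-0.337,"y":-0.173,"z":0.05,"ax":0,"ay":0,"az":-1.338},{"x":-0.337,"y":-0.173,"z":0.05,"ax":0,"ay":0,"az":-1.338},{"x":-0.337,"y":-0.173,"z":0.05,"ax":0,"ay":0,"az":-1.338},{"x":-0.337,"y":-0.173,"z":0.05,"ax":0,"ay":0,"az":-1.338},{"x":-0.337,"y":-0.173,"z":0.05,"ax":0,"ay":0,"az":-1.338},{"x":-0.337,"y":-0.173,"z":0.05,"ax":0,"ay":0,"az":-1.338},{"x":-0.337,"y":-0.173,"z":0.05,"ax":0,"ay":0,"az":-1.338},{"x":-0.337,"y":-0.173,"z":0.05,"ax":0,"ay":0,"az":-1.338},{"x":-0.337,"y":-0.173,"z":0.05,"ax":0,"ay":0,"az":-1.338}]'
python3 - <<'E'
from h import *
go(.488,-.342,.005,85.1)
a=cv2.imread('pics/t1.png')
cv2.imwrite('pics/t1c.png',cv2.resize(a[120:195,225:345],(800,500),interpolation=cv2.INTER_CUBIC))
E
```

```text
t: 5.1
eef_pos: [0.4878, -0.3398, 0.0909]
tool_rot: [-0.0, 0.043, 0.999, 0.001]
contact_force: [-0.2, 0.0, -3.3]
gripper_width: 0.443
grasp_force: 61.5
shift [-0.0005 -0.0022  0.0859] turn [ 0.001 -0.001 -0.001] t 5.1 q7 2.05 F [-0.2  0.  -3.3] w 0.443 grip 61.5 at [ 0.4878 -0.3398  0.0909]
```

```bash

python3 -m jog '[{"x":0,"y":-0.002,"z":0.03,"ax":0,"ay":0,"az":0},{"x":0,"y":-0.002,"z":0.055,"ax":0,"ay":0,"az":0},{"x":0,"y":-0.002,"z":0.075,"ax":0,"ay":0,"az":0},{"x":0,"y":-0.002,"z":0.083,"ax":0,"ay":0,"az":0},{"x":0,"y":-0.002,"z":0.086,"ax":0,"ay":0,"az":0},{"x":0,"y":-0.002,"z":0.087,"ax":0,"ay":0,"az":0},{"x":0,"y":-0.002,"z":0.087,"ax":0,"ay":0,"az":0}]'
```

```text
t: 5.8
eef_pos: [0.488, -0.3437, 0.0053]
tool_rot: [0.001, 0.043, 0.999, -0.0]
contact_force: [0.6, -0.1, -3.8]
gripper_width: 0.443
grasp_force: 61.5
```

Now I'll lower the last bit, open and rise, then turn to view the carrier and cassettes.

```bash

python3 -m jog '[{"x":0,"y":0,"z":0.0015,"ax":0,"ay":0,"az":0},{"x":0,"y":0,"z":0.0015,"ax":0,"ay":0,"az":0},{"x":0,"y":0,"z":0.002,"ax":0,"ay":0,"az":0},{"x":0,"y":0,"z":0.002,"ax":0,"ay":0,"az":0}]'
python3 -m jog '[{"x":0,"y":0,"z":0,"ax":0,"ay":0,"az":0},{"x":0,"y":0,"z":0,"ax":0,"ay":0,"az":0},{"x":0,"y":0,"z":0,"ax":0,"ay":0,"az":0},{"x":0,"y":0,"z":0,"ax":0,"ay":0,"az":0},{"x":0,"y":0,"z":-0.02,"ax":0,"ay":0,"az":0},{"x":0,"y":0,"z":-0.06,"ax":0,"ay":0,"az":0},{"x":0,"y":0,"z":-0.11,"ax":0,"ay":0,"az":0},{"x":0,"y":0,"z":-0.16,"ax":0,"ay":0,"az":0},{"x":0,"y":0,"z":-0.2,"ax":0,"ay":0,"az":0},{"x":0,"y":0,"z":-0.2,"ax":0,"ay":0,"az":0}]' 0.65
python3 - <<'E'
from h import *
a=snap("top","t2.png");b=snap("scene","s2.png")
A=cv2.resize(a[125:190,225:350],(780,406),interpolation=cv2.INTER_CUBIC)
cv2.imwrite('pics/t2c.png',A)
cv2.imwrite('pics/s2c.png',cv2.resize(b[200:290,180:300],(800,600),interpolation=cv2.INTER_CUBIC))
E
```

```text
t: 6.2
eef_pos: [0.4876, -0.3437, 0.0034]
tool_rot: [0.0, 0.043, 0.999, -0.0]
contact_force: [-0.7, 1.3, 5.4]
gripper_width: 0.442
grasp_force: 62.3
t: 7.2
eef_pos: [0.4903, -0.3456, 0.209]
tool_rot: [0.005, 0.043, 0.999, -0.003]
contact_force: [1.0, 0.4, 0.2]
gripper_width: 0.649
grasp_force: 0.0
```

View pics/t2c.png

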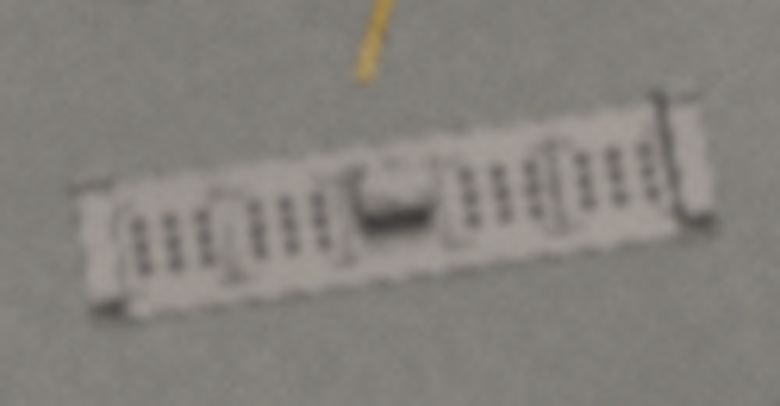

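View pics/s2c.png

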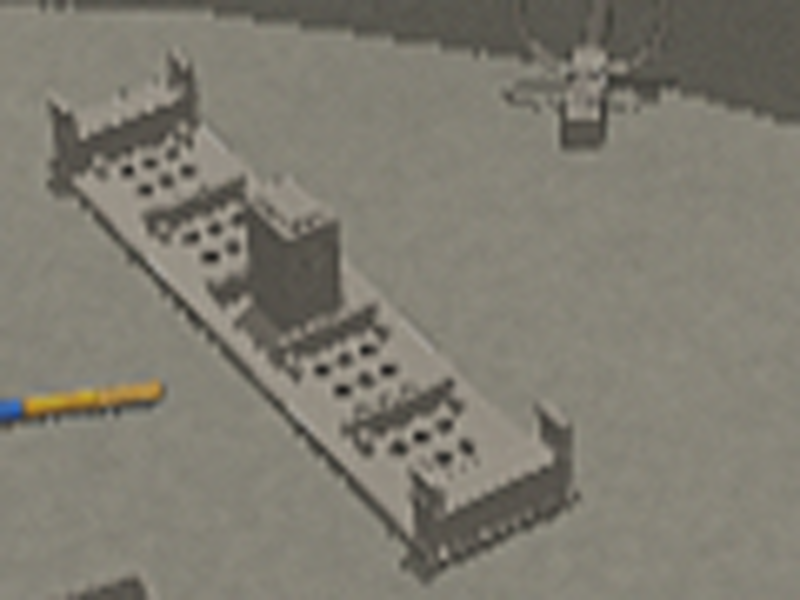

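The carrier is empty. In the top crop the four cells' hole grids are centred near (171,241), (288,226), (501,195) and (614,179). The lug is at about (395,195) and the drain holes are clear in both views.

```bash
python3 - <<'E'
from h import *
g=255-cv2.cvtColor(cv2.imread('pics/t2c.png'),cv2.COLOR_BGR2GRAY).astype(float)
ang=np.radians(-7.8)
C=[]
for x,y in [(171,241),(288,226),(501,195),(614,179)]:
    yy,xx=np.mgrid[0:g.shape[0],0:g.shape[1]]
    for _ in range(3):
        m=(abs(xx-x)<45)&(abs(yy-y)<38); w=np.where(m,np.clip(g-np.median(g[m])-18,0,None),0)
        x,y=(w*xx).sum()/w.sum(),(w*yy).sum()/w.sum()
    C.append([x,y])
C=np.array(C); print(C.round(1)); uv=(C+.5)/6.24+[225,125]-.5
W=px2w("top",uv,.006); print(W.round(4))
c=W.mean(0); d=W[0]-W[3]; d/=np.linalg.norm(d); print('centre',c,'yaw',np.degrees(np.arctan2(d[1],d[0]))-90,'offs',((W-c)@d).round(4))
# holes in scene individually: print dark blobs
b=255-cv2.cvtColor(cv2.imread('pics/s2c.png'),cv2.COLOR_BGR2GRAY).astype(float)
P=np.array([(151,163),(367,350),(421,437)]);o=[]
for x,y in P:
    s=9;w=b[y-s:y+s+1,x-s:x+s+1];w=np.clip(w-np.median(w)-15,0,None);q,p=np.mgrid[-s:s+1,-s:s+1];o.append([x+(w*p).sum()/w.sum(),y+(w*q).sum()/w.sum()])
print(px2w("scene",(np.array(o)+.5)/(20/3)+[180,200]-.5,.006).round(4))
E
```

```text
[[172.9 244.6]
 [287.3 224.8]
 [501.8 192.3]
 [616.  174. ]]
[[ 0.5955  0.1097  0.006 ]
 [ 0.6035  0.0632  0.006 ]
 [ 0.6165 -0.0243  0.006 ]
 [ 0.6239 -0.0709  0.006 ]]
centre [0.60986368 0.01941903 0.006     ] yaw 8.94784440075611 offs [ 0.0914  0.0442 -0.0442 -0.0914]
[[ 0.6241 -0.0853  0.006 ]
 [ 0.5964  0.047   0.006 ]
 [ 0.5983  0.0951  0.006 ]]
```

```bash
python3 - <<'E'
from h import *
a=cv2.imread('pics/t2.png');b=cv2.imread('pics/s2.png')
A=cv2.resize(a[165:235,125:195],(400,400),interpolation=cv2.INTER_CUBIC)
B=cv2.resize(b[285:370,290:390],(400,340),interpolation=cv2.INTER_CUBIC)
cv=np.zeros((400,800,3),np.uint8);cv[:,:400]=A;cv[:340,400:]=B;cv2.imwrite('pics/mat.png',cv)
g=255-cv2.cvtColor(cv2.imread('pics/t2c.png'),cv2.COLOR_BGR2GRAY).astype(float)
# row-wise: centre holes
o=[]
for x,y in [(171,241),(288,226),(501,195),(614,179)]:
    for _ in range(3):
        xi,yi=round(x),round(y); s=8;w=g[yi-s:yi+s+1,xi-s:xi+s+1];w=np.clip(w-np.median(w),0,None);q,p=np.mgrid[-s:s+1,-s:s+1]
        x,y=xi+(w*p).sum()/w.sum(),yi+(w*q).sum()/w.sum()
    o.append([x,y])
W=px2w("top",(np.array(o)+.5)/6.24+[225,125]-.5,.006);c=W.mean(0);d=W[0]-W[3];d/=np.linalg.norm(d)
print(np.round(o,1).tolist(),W.round(4).tolist(),c,np.degrees(np.arctan2(d[1],d[0]))-90,((W-c)@d).round(4))
E
```

```text
[[173.1, 243.6], [288.5, 223.8], [501.6, 193.1], [615.3, 174.3]] [[0.5959, 0.1096, 0.006], [0.6039, 0.0627, 0.006], [0.6162, -0.0242, 0.006], [0.6238, -0.0707, 0.006]] [0.60996919 0.01936792 0.006     ] 8.792181523546319 [ 0.0913  0.0438 -0.044  -0.0911]
```

View pics/mat.png

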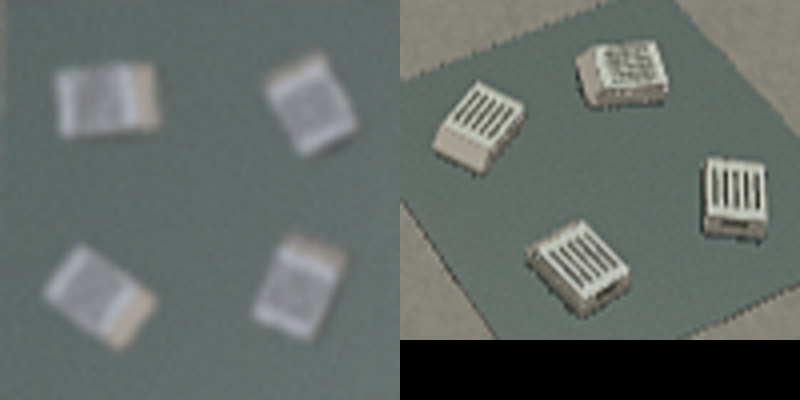

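All four cassettes lie lid up and separate, each with a beige label end: right, top, lower right and top in the crop, clockwise from upper left. I'll take each centre as the white end edge plus 20 mm along its axis.

```bash
cat >> h.py <<'E'
def cass(a):
    x0,y0,s=110,150,6
    A=cv2.resize(a[y0:y0+100,x0:x0+105],None,fx=s,fy=s,interpolation=cv2.INTER_CUBIC).astype(int)
    m=((A[:,:,2]>118)*255).astype(np.uint8); m=cv2.morphologyEx(m,cv2.MORPH_CLOSE,np.ones((9,9))); m=cv2.morphologyEx(m,cv2.MORPH_OPEN,np.ones((25,25)))
    out=[]
    for c in cv2.findContours(m,0,1)[0]:
        r=cv2.minAreaRect(c)
        if not 3000<cv2.contourArea(c)<16000: continue
        k=np.zeros_like(m); cv2.drawContours(k,[c],-1,1,-1); yy,xx=np.nonzero(k)
        w=np.clip(A[yy,xx,2]-A[yy,xx,0],0,None)**2; lab=np.array([(w*xx).sum(),(w*yy).sum()])/w.sum()-r[0]
        bx=cv2.boxPoints(r); e=[bx[1]-bx[0],bx[2]-bx[1]]; L=max(e,key=np.linalg.norm); L=L/np.linalg.norm(L)
        if L@lab<0: L=-L
        q=bx[np.argsort((bx-r[0])@L)][:2]
        f=lambda p:px2w("top",(np.array(p)+.5)/s+[x0,y0]-.5,.015)
        E=f(q).mean(0); o=np.ptp(f(bx)@0 if 0 else f(bx),axis=0)
        # direction from long edges
        F=f([np.array(r[0])-L*50,np.array(r[0])+L*50]); d=F[1]-F[0]; d/=np.linalg.norm(d)
        C=E+.020*d; out.append([C[0],C[1],np.degrees(np.arctan2(d[1],d[0]))])
        fb=f(bx); print('C',C[:2].round(4),'rect centre',fb.mean(0)[:2].round(4),'sides',np.linalg.norm(fb[1]-fb[0]).round(4),np.linalg.norm(fb[2]-fb[1]).round(4),'label yaw',round(out[-1][2],1))
    return out
E
python3 - <<'E'
from h import *
cass(cv2.imread('pics/t2.png'))
print('top->scene check', px2w("scene",[[290+(733-400)/4,285+185/4]],.015), px2w("scene",[[290+(490-400)/4,285+108/4]],.015))
go(.5457,.2923,.12,0)
E
```

```text
top->scene check [[0.4633323  0.38329204 0.015     ]] [[0.53861768 0.28985577 0.015     ]]
shift [-0.0032  0.6387  0.0829] turn [1.000e-03 2.000e-03 1.485e+00] t 7.3 q7 2.04 F [-0.7  0.3  0.3] w 0.651 grip 0.0 at [ 0.4876 -0.3437  0.2034]
```

```bash
sed -i 's/x0,y0,s=110,150,6/x0,y0,s=126,167,6/; s/a\[y0:y0+100,x0:x0+105\]/a[y0:y0+69,x0:x0+72]/' h.py
python3 - <<'E'
from h import *
a=cv2.imread('pics/t2.png'); print(a[200,160],a[216,142],a[183,143])
cass(a)
E
```

```text
[104 106  94] [142 136 134] [148 143 139]
C [0.4629 0.3841] rect centre [0.4613 0.3818] sides 0.0302 0.0457 label yaw -125.6
C [0.4641 0.2963] rect centre [0.4653 0.2958] sides 0.0426 0.0307 label yaw -20.3
C [0.5489 0.3839] rect centre [0.549  0.3819] sides 0.0441 0.0308 label yaw -86.5
C [0.5461 0.2925] rect centre [0.5462 0.2926] sides 0.0311 0.0404 label yaw 29.4
```

```bash
python3 -m jog '[{"x":0,"y":0.5,"z":0.0,"ax":0,"ay":0,"az":0},{"x":0,"y":0.5,"z":0.0,"ax":0,"ay":0,"az":0},{"x":0,"y":0.5,"z":0.0,"ax":0,"ay":0,"az":0},{"x":0,"y":0.5,"z":0.0,"ax":0,"ay":0,"az":0},{"x":0,"y":0.5,"z":0.0,"ax":0,"ay":0,"az":0},{"x":0,"y":0.5,"z":0.0,"ax":0,"ay":0,"az":0},{"x":0,"y":0.5,"z":0.0,"ax":0,"ay":0,"az":0},{"x":0,"y":0.5,"z":0.0,"ax":0,"ay":0,"az":0},{"x":0,"y":0.5,"z":0.0,"ax":0,"ay":0,"az":0},{"x":0,"y":0.5,"z":0.0,"ax":0,"ay":0,"az":0},{"x":0,"y":0.5,"z":0.0,"ax":0,"ay":0,"az":0}]' 0.55 30
python3 - <<'E'
from h import *
go(.547,.293,.06,119.4)
E
```

```text
t: 8.4
eef_pos: [0.5282, 0.1635, 0.2006]
tool_rot: [-0.002, 0.037, 0.999, 0.002]
contact_force: [-0.1, 0.1, -0.4]
gripper_width: 0.55
grasp_force: 0.0
shift [-0.0096  0.1301  0.141 ] turn [ 0.004 -0.002 -0.587] t 8.4 q7 1.04 F [-0.1  0.1 -0.4] w 0.55 grip 0.0 at [0.5282 0.1635 0.2006]
```

```bash
python3 -m jog '[{"x":-0.01,"y":0.13,"z":0.12,"ax":0,"ay":0,"az":-0.587},{"x":-0.01,"y":0.13,"z":0.12,"ax":0,"ay":0,"az":-0.587},{"x":-0.01,"y":0.13,"z":0.12,"ax":0,"ay":0,"az":-0.587},{"x":-0.01,"y":0.13,"z":0.12,"ax":0,"ay":0,"az":-0.587},{"x":-0.01,"y":0.13,"z":0.12,"ax":0,"ay":0,"az":-0.587},{"x":-0.01,"y":0.13,"z":0.12,"ax":0,"ay":0,"az":-0.587},{"x":-0.01,"y":0.13,"z":0.12,"ax":0,"ay":0,"az":-0.587}]'
python3 - <<'E'
from h import *
go(.547,.293,.005,119.4)
E
```

```text
t: 9.1
eef_pos: [0.5515, 0.2816, 0.0826]
tool_rot: [-0.0, -0.246, 0.969, -0.001]
contact_force: [0.8, 0.1, 0.7]
gripper_width: 0.545
grasp_force: 0.0
shift [-0.0015  0.0123  0.0776] turn [-0.001 -0.    -0.016] t 9.1 q7 1.34 F [0.8 0.1 0.7] w 0.545 grip 0.0 at [0.5515 0.2816 0.0826]
```

```bash
python3 -m jog '[{"x":0,"y":0,"z":0,"ax":0,"ay":0,"az":0},{"x":0,"y":0,"z":0,"ax":0,"ay":0,"az":0}]' 
python3 - <<'E'
from h import *
go(.547,.293,.005,119.4)
E
```

```text
t: 9.3
eef_pos: [0.5518, 0.2825, 0.0835]
tool_rot: [0.001, -0.247, 0.969, -0.0]
contact_force: [-0.5, 0.2, 0.0]
gripper_width: 0.549
grasp_force: 0.0
shift [-0.0007  0.0116  0.0785] turn [-0.001  0.001 -0.014] t 9.3 q7 1.34 F [-0.5  0.2  0. ] w 0.549 grip 0.0 at [0.5518 0.2825 0.0835]
```

```bash
python3 -m jog '[{"x":-0.001,"y":0.0116,"z":0.03,"ax":0,"ay":0,"az":-0.014},{"x":-0.001,"y":0.0116,"z":0.055,"ax":0,"ay":0,"az":-0.014},{"x":-0.001,"y":0.0116,"z":0.07,"ax":0,"ay":0,"az":-0.014},{"x":-0.001,"y":0.0116,"z":0.078,"ax":0,"ay":0,"az":-0.014},{"x":-0.001,"y":0.0116,"z":0.078,"ax":0,"ay":0,"az":-0.014}]' 
python3 -c "
from h import *
go(.547,.293,.005,119.4)"
python3 -m jog '[{"x":0,"y":0,"z":0,"ax":0,"ay":0,"az":0},{"x":0,"y":0,"z":0,"ax":0,"ay":0,"az":0},{"x":0,"y":0,"z":0,"ax":0,"ay":0,"az":0},{"x":0,"y":0,"z":0,"ax":0,"ay":0,"az":0},{"x":0,"y":0,"z":0,"ax":0,"ay":0,"az":0},{"x":0,"y":0,"z":0,"ax":0,"ay":0,"az":0}]' 0.1 25
python3 -m jog '[{"x":0,"y":0,"z":-0.03,"ax":0,"ay":0,"az":0},{"x":0,"y":0,"z":-0.08,"ax":0,"ay":0,"az":0},{"x":0,"y":0,"z":-0.1,"ax":0,"ay":0,"az":0},{"x":0,"y":0,"z":-0.1,"ax":0,"ay":0,"az":0}]'
python3 -c "
from h import *
go(.5958,.1092,.1,8.7)
go(.5958,.1092,.1,80)"
```

```text
t: 9.8
eef_pos: [0.5463, 0.2934, 0.0039]
tool_rot: [-0.001, -0.254, 0.967, -0.0]
contact_force: [-0.5, 0.2, -0.5]
gripper_width: 0.551
grasp_force: 0.0
shift [-0.0004 -0.0006 -0.0011] turn [-0.    -0.001  0.001] t 9.8 q7 1.3 F [-0.5  0.2 -0.5] w 0.551 grip 0.0 at [0.5463 0.2934 0.0039]
t: 10.4
eef_pos: [0.5474, 0.2944, 0.0057]
tool_rot: [0.001, -0.255, 0.967, 0.0]
contact_force: [-0.4, -0.4, 6.0]
gripper_width: 0.323
grasp_force: 25.7
t: 10.8
eef_pos: [0.5486, 0.2955, 0.1085]
tool_rot: [0.003, -0.255, 0.967, 0.001]
contact_force: [-0.3, 0.0, -0.8]
gripper_width: 0.317
grasp_force: 25.0
shift [ 0.0508 -0.1853  0.0081] turn [-0.004  0.006 -1.208] t 10.8 q7 1.34 F [-0.3  0.  -0.8] w 0.317 grip 25.0 at [0.5486 0.2955 0.1085]
shift [ 0.0508 -0.1853  0.0081] turn [0.003 0.007 0.689] t 10.8 q7 1.34 F [-0.3  0.  -0.8] w 0.317 grip 25.0 at [0.5486 0.2955 0.1085]
```

```bash
python3 -m jog '[{"x":0.05,"y":-0.185,"z":0.0,"ax":0,"ay":0,"az":1.92},{"x":0.05,"y":-0.185,"z":0.0,"ax":0,"ay":0,"az":1.92},{"x":0.05,"y":-0.185,"z":0.0,"ax":0,"ay":0,"az":1.92},{"x":0.05,"y":-0.185,"z":0.0,"ax":0,"ay":0,"az":1.92},{"x":0.05,"y":-0.185,"z":0.0,"ax":0,"ay":0,"az":1.92},{"x":0.05,"y":-0.185,"z":0.0,"ax":0,"ay":0,"az":1.92},{"x":0.05,"y":-0.185,"z":0.0,"ax":0,"ay":0,"az":1.92},{"x":0.05,"y":-0.185,"z":0.0,"ax":0,"ay":0,"az":1.92},{"x":0.05,"y":-0.185,"z":0.0,"ax":0,"ay":0,"az":1.92},{"x":0.05,"y":-0.185,"z":0.0,"ax":0,"ay":0,"az":1.92},{"x":0.05,"y":-0.185,"z":0.0,"ax":0,"ay":0,"az":1.92},{"x":0.05,"y":-0.185,"z":0.0,"ax":0,"ay":0,"az":1.92}]' 
python3 -c "
from h import *
go(.5958,.1092,.04,8.7)"
```

```text
t: 12.0
eef_pos: [0.5932, 0.1081, 0.1032]
tool_rot: [-0.0, 0.602, 0.799, -0.001]
contact_force: [-0.2, 0.4, 0.1]
gripper_width: 0.319
grasp_force: 25.0
shift [0.0003 0.0029 0.0632] turn [-0.002  0.     0.128] t 12.0 q7 0.12 F [-0.2  0.4  0.1] w 0.319 grip 25.0 at [0.5932 0.1081 0.1032]
```

```bash
python3 -m jog '[{"x":0,"y":0.003,"z":0.03,"ax":0,"ay":0,"az":0.128},{"x":0,"y":0.003,"z":0.063,"ax":0,"ay":0,"az":0.128},{"x":0,"y":0.003,"z":0.063,"ax":0,"ay":0,"az":0.128},{"x":0,"y":0.003,"z":0.063,"ax":0,"ay":0,"az":0.128}]' 
python3 -c "
from h import *
go(.5958,.1092,.0095,8.7)"
```

```text
t: 12.4
eef_pos: [0.5961, 0.1089, 0.0408]
tool_rot: [-0.001, 0.649, 0.761, -0.001]
contact_force: [0.2, 0.6, 0.3]
gripper_width: 0.318
grasp_force: 25.0
shift [ 0.0004 -0.0001  0.0313] turn [-0.003  0.001  0.007] t 12.4 q7 0.04 F [0.2 0.6 0.3] w 0.318 grip 25.0 at [0.5961 0.1089 0.0408]
```

```bash
python3 -m jog '[{"x":0,"y":0,"z":0.015,"ax":0,"ay":0,"az":0.007},{"x":0,"y":0,"z":0.023,"ax":0,"ay":0,"az":0.007},{"x":0,"y":0,"z":0.027,"ax":0,"ay":0,"az":0.007},{"x":0,"y":0,"z":0.03,"ax":0,"ay":0,"az":0.007},{"x":0,"y":0,"z":0.0305,"ax":0,"ay":0,"az":0.007},{"x":0,"y":0,"z":0.0305,"ax":0,"ay":0,"az":0.007}]' 
python3 -c "
from h import *
go(.5958,.1092,.0095,8.7)"
```

```text
t: 13.0
eef_pos: [0.5971, 0.1093, 0.0111]
tool_rot: [0.0, 0.652, 0.758, 0.0]
contact_force: [-0.4, 0.5, -0.3]
gripper_width: 0.318
grasp_force: 25.0
shift [ 0.0001 -0.0013  0.0016] turn [ 0.    -0.    -0.001] t 13.0 q7 0.04 F [-0.4  0.5 -0.3] w 0.318 grip 25.0 at [0.5971 0.1093 0.0111]
```

```bash
python3 -m jog '[{"x":0,"y":0,"z":0.001,"ax":0,"ay":0,"az":0},{"x":0,"y":0,"z":0.0015,"ax":0,"ay":0,"az":0},{"x":0,"y":0,"z":0.0015,"ax":0,"ay":0,"az":0}]' 
python3 -m jog '[{"x":0,"y":0,"z":0,"ax":0,"ay":0,"az":0},{"x":0,"y":0,"z":0,"ax":0,"ay":0,"az":0},{"x":0,"y":0,"z":0,"ax":0,"ay":0,"az":0},{"x":0,"y":0,"z":-0.03,"ax":0,"ay":0,"az":0},{"x":0,"y":0,"z":-0.07,"ax":0,"ay":0,"az":0},{"x":0,"y":0,"z":-0.11,"ax":0,"ay":0,"az":0},{"x":0,"y":0,"z":-0.11,"ax":0,"ay":0,"az":0}]' 0.5
python3 - <<'E'
from h import *
a=snap("top","t3.png"); cass(a)
go(.4650,.2960,.1,-20.3+90)
E
```

```text
t: 13.3
eef_pos: [0.5971, 0.1093, 0.0097]
tool_rot: [0.0, 0.652, 0.758, 0.0]
contact_force: [0.0, -0.4, 0.3]
gripper_width: 0.321
grasp_force: 25.1
t: 14.0
eef_pos: [0.6008, 0.1098, 0.1251]
tool_rot: [0.003, 0.652, 0.758, 0.004]
contact_force: [0.8, 0.1, 0.3]
gripper_width: 0.501
grasp_force: 0.0
C [0.4629 0.3845] rect centre [0.4611 0.3819] sides 0.0307 0.0464 label yaw -126.3
C [0.4639 0.2965] rect centre [0.4655 0.2959] sides 0.0435 0.0312 label yaw -21.7
C [0.5488 0.3839] rect centre [0.5489 0.3817] sides 0.0445 0.0313 label yaw -86.6
shift [ 0.2044 -0.1047  0.022 ] turn [ 0.006  0.002 -1.066] t 14.05 q7 0.01 F [ 0.6 -0.  -0.3] w 0.498 grip 0.0 at [0.5991 0.1097 0.1225]
```

```bash
python3 -m jog '[{"x":0.204,"y":-0.105,"z":0.01,"ax":0,"ay":0,"az":-1.055},{"x":0.204,"y":-0.105,"z":0.01,"ax":0,"ay":0,"az":-1.055},{"x":0.204,"y":-0.105,"z":0.01,"ax":0,"ay":0,"az":-1.055},{"x":0.204,"y":-0.105,"z":0.01,"ax":0,"ay":0,"az":-1.055},{"x":0.204,"y":-0.105,"z":0.01,"ax":0,"ay":0,"az":-1.055},{"x":0.204,"y":-0.105,"z":0.01,"ax":0,"ay":0,"az":-1.055},{"x":0.204,"y":-0.105,"z":0.01,"ax":0,"ay":0,"az":-1.055},{"x":0.204,"y":-0.105,"z":0.01,"ax":0,"ay":0,"az":-1.055},{"x":0.204,"y":-0.105,"z":0.01,"ax":0,"ay":0,"az":-1.055},{"x":0.204,"y":-0.105,"z":0.01,"ax":0,"ay":0,"az":-1.055},{"x":0.204,"y":-0.105,"z":0.01,"ax":0,"ay":0,"az":-1.055}]' 0.55
python3 -c "
from h import *
go(.4650,.2960,.005,69)"
```

```text
t: 15.15
eef_pos: [0.4625, 0.2949, 0.1092]
tool_rot: [-0.0, 0.182, 0.983, -0.0]
contact_force: [0.1, -0.0, -0.1]
gripper_width: 0.554
grasp_force: 0.0
shift [-0.002   0.002   0.1042] turn [-0. -0. -0.] t 15.15 q7 0.5 F [ 0.1 -0.  -0.1] w 0.554 grip 0.0 at [0.4625 0.2949 0.1092]
```

```bash
python3 -m jog '[{"x":-0.002,"y":0.002,"z":0.04,"ax":0,"ay":0,"az":0},{"x":-0.002,"y":0.002,"z":0.08,"ax":0,"ay":0,"az":0},{"x":-0.002,"y":0.002,"z":0.098,"ax":0,"ay":0,"az":0},{"x":-0.002,"y":0.002,"z":0.104,"ax":0,"ay":0,"az":0},{"x":-0.002,"y":0.002,"z":0.104,"ax":0,"ay":0,"az":0}]' 
python3 -c "
from h import *
go(.4650,.2960,.005,69)"
python3 -m jog '[{"x":0,"y":0,"z":0,"ax":0,"ay":0,"az":0},{"x":0,"y":0,"z":0,"ax":0,"ay":0,"az":0},{"x":0,"y":0,"z":0,"ax":0,"ay":0,"az":0},{"x":0,"y":0,"z":0,"ax":0,"ay":0,"az":0},{"x":0,"y":0,"z":0,"ax":0,"ay":0,"az":0},{"x":0,"y":0,"z":0,"ax":0,"ay":0,"az":0}]' 0.1 25
python3 -m jog '[{"x":0,"y":0,"z":-0.03,"ax":0,"ay":0,"az":0},{"x":0,"y":0,"z":-0.08,"ax":0,"ay":0,"az":0},{"x":0,"y":0,"z":-0.1,"ax":0,"ay":0,"az":0},{"x":0,"y":0,"z":-0.1,"ax":0,"ay":0,"az":0}]'
python3 -c "
from h import *
go(.6032,.0625,.1,8.7)"
```

```text
t: 15.65
eef_pos: [0.4648, 0.2961, 0.005]
tool_rot: [-0.0, 0.182, 0.983, -0.0]
contact_force: [0.0, 0.9, 0.1]
gripper_width: 0.551
grasp_force: 0.0
shift [-0.0002 -0.     -0.    ] turn [-0.001 -0.001  0.001] t 15.65 q7 0.49 F [0.  0.9 0.1] w 0.551 grip 0.0 at [0.4648 0.2961 0.005 ]
t: 16.25
eef_pos: [0.466, 0.297, 0.0068]
tool_rot: [0.001, 0.182, 0.983, 0.001]
contact_force: [0.2, -0.6, 7.5]
gripper_width: 0.319
grasp_force: 26.3
t: 16.65
eef_pos: [0.4672, 0.2978, 0.1094]
tool_rot: [0.002, 0.182, 0.983, 0.003]
contact_force: [-0.1, 0.0, 0.7]
gripper_width: 0.316
grasp_force: 25.5
shift [-0.211  -0.1713  0.0091] turn [0.008 0.    1.054] t 16.65 q7 0.5 F [-0.1  0.   0.7] w 0.316 grip 25.5 at [0.4672 0.2978 0.1094]
```

```bash
python3 -m jog '[{"x":-0.211,"y":-0.171,"z":0.01,"ax":0,"ay":0,"az":1.054},{"x":-0.211,"y":-0.171,"z":0.01,"ax":0,"ay":0,"az":1.054},{"x":-0.211,"y":-0.171,"z":0.01,"ax":0,"ay":0,"az":1.054},{"x":-0.211,"y":-0.171,"z":0.01,"ax":0,"ay":0,"az":1.054},{"x":-0.211,"y":-0.171,"z":0.01,"ax":0,"ay":0,"az":1.054},{"x":-0.211,"y":-0.171,"z":0.01,"ax":0,"ay":0,"az":1.054},{"x":-0.211,"y":-0.171,"z":0.01,"ax":0,"ay":0,"az":1.054},{"x":-0.211,"y":-0.171,"z":0.01,"ax":0,"ay":0,"az":1.054},{"x":-0.211,"y":-0.171,"z":0.01,"ax":0,"ay":0,"az":1.054},{"x":-0.211,"y":-0.171,"z":0.01,"ax":0,"ay":0,"az":1.054},{"x":-0.211,"y":-0.171,"z":0.01,"ax":0,"ay":0,"az":1.054},{"x":-0.211,"y":-0.171,"z":0.01,"ax":0,"ay":0,"az":1.054}]' 
python3 -c "
from h import *
go(.6032,.0625,.03,8.7)"
```

```text
t: 17.85
eef_pos: [0.601, 0.0618, 0.0955]
tool_rot: [-0.0, 0.651, 0.759, 0.0]
contact_force: [-0.6, -1.2, 0.0]
gripper_width: 0.322
grasp_force: 25.5
shift [0.0004 0.0023 0.0655] turn [ 0.    -0.     0.002] t 17.85 q7 0.11 F [-0.6 -1.2  0. ] w 0.322 grip 25.5 at [0.601  0.0618 0.0955]
```

```bash
python3 -m jog '[{"x":0,"y":0.0023,"z":0.03,"ax":0,"ay":0,"az":0.002},{"x":0,"y":0.0023,"z":0.055,"ax":0,"ay":0,"az":0.002},{"x":0,"y":0.0023,"z":0.066,"ax":0,"ay":0,"az":0.002},{"x":0,"y":0.0023,"z":0.072,"ax":0,"ay":0,"az":0.002},{"x":0,"y":0.0023,"z":0.077,"ax":0,"ay":0,"az":0.002},{"x":0,"y":0.0023,"z":0.082,"ax":0,"ay":0,"az":0.002},{"x":0,"y":0.0023,"z":0.084,"ax":0,"ay":0,"az":0.002},{"x":0,"y":0.0023,"z":0.084,"ax":0,"ay":0,"az":0.002}]' 
python3 -c "
from h import *
go(.6032,.0625,.0105,8.7)"
```

```text
t: 18.65
eef_pos: [0.6036, 0.0617, 0.0117]
tool_rot: [0.0, 0.652, 0.758, 0.0]
contact_force: [0.4, 0.4, 0.3]
gripper_width: 0.317
grasp_force: 25.5
shift [ 0.0009 -0.0003  0.0012] turn [ 0.    -0.    -0.002] t 18.65 q7 0.14 F [0.4 0.4 0.3] w 0.317 grip 25.5 at [0.6036 0.0617 0.0117]
```

```bash
python3 -m jog '[{"x":0,"y":0,"z":0.0015,"ax":0,"ay":0,"az":0},{"x":0,"y":0,"z":0.002,"ax":0,"ay":0,"az":0},{"x":0,"y":0,"z":0.002,"ax":0,"ay":0,"az":0}]' 
python3 -m jog '[{"x":0,"y":0,"z":0,"ax":0,"ay":0,"az":0},{"x":0,"y":0,"z":0,"ax":0,"ay":0,"az":0},{"x":0,"y":0,"z":0,"ax":0,"ay":0,"az":0},{"x":0,"y":0,"z":-0.03,"ax":0,"ay":0,"az":0},{"x":0,"y":0,"z":-0.07,"ax":0,"ay":0,"az":0},{"x":0,"y":0,"z":-0.11,"ax":0,"ay":0,"az":0},{"x":0,"y":0,"z":-0.11,"ax":0,"ay":0,"az":0}]' 0.5
python3 - <<'E'
from h import *
a=snap("top","t4.png"); cass(a)
go(.5490,.3829,.1,3.4)
E
```

```text
t: 18.95
eef_pos: [0.604, 0.0617, 0.0108]
tool_rot: [0.0, 0.652, 0.758, 0.001]
contact_force: [-3.8, -0.1, 9.4]
gripper_width: 0.315
grasp_force: 26.5
t: 19.65
eef_pos: [0.6073, 0.0618, 0.1249]
tool_rot: [0.003, 0.652, 0.758, 0.004]
contact_force: [0.6, 0.1, -0.8]
gripper_width: 0.5
grasp_force: 0.0
C [0.463  0.3845] rect centre [0.4611 0.3819] sides 0.0308 0.0464 label yaw -126.0
C [0.5487 0.3843] rect centre [0.5488 0.3819] sides 0.0448 0.0313 label yaw -86.5
shift [ 0.3259 -0.0081  0.0224] turn [ 0.006 -0.001  0.09 ] t 19.7 q7 0.1 F [ 0.  -0.1  0.2] w 0.501 grip 0.0 at [0.6056 0.0618 0.1223]
```

```bash
python3 -m jog '[{"x":0.325,"y":-0.008,"z":0.02,"ax":0,"ay":0,"az":0.09},{"x":0.325,"y":-0.008,"z":0.02,"ax":0,"ay":0,"az":0.09},{"x":0.325,"y":-0.008,"z":0.02,"ax":0,"ay":0,"az":0.09},{"x":0.325,"y":-0.008,"z":0.02,"ax":0,"ay":0,"az":0.09},{"x":0.325,"y":-0.008,"z":0.02,"ax":0,"ay":0,"az":0.09},{"x":0.325,"y":-0.008,"z":0.02,"ax":0,"ay":0,"az":0.09},{"x":0.325,"y":-0.008,"z":0.02,"ax":0,"ay":0,"az":0.09},{"x":0.325,"y":-0.008,"z":0.02,"ax":0,"ay":0,"az":0.09},{"x":0.325,"y":-0.008,"z":0.02,"ax":0,"ay":0,"az":0.09}]' 0.55
python3 - <<'E'
from h import *
b=snap("scene","s4.png"); cv2.imwrite('pics/s4c.png',cv2.resize(b[200:290,180:300],(800,600),interpolation=cv2.INTER_CUBIC))
go(.5490,.3829,.005,3.4)
E
```

```text
t: 20.6
eef_pos: [0.546, 0.3814, 0.0978]
tool_rot: [0.0, 0.685, 0.728, -0.001]
contact_force: [-0.2, -0.5, -0.1]
gripper_width: 0.554
grasp_force: 0.0
shift [0.003  0.0024 0.0932] turn [-0.001  0.002 -0.   ] t 20.65 q7 -0.48 F [ 0.6 -0.7  0.9] w 0.548 grip 0.0 at [0.5469 0.38   0.0982]
```

View pics/s4c.png

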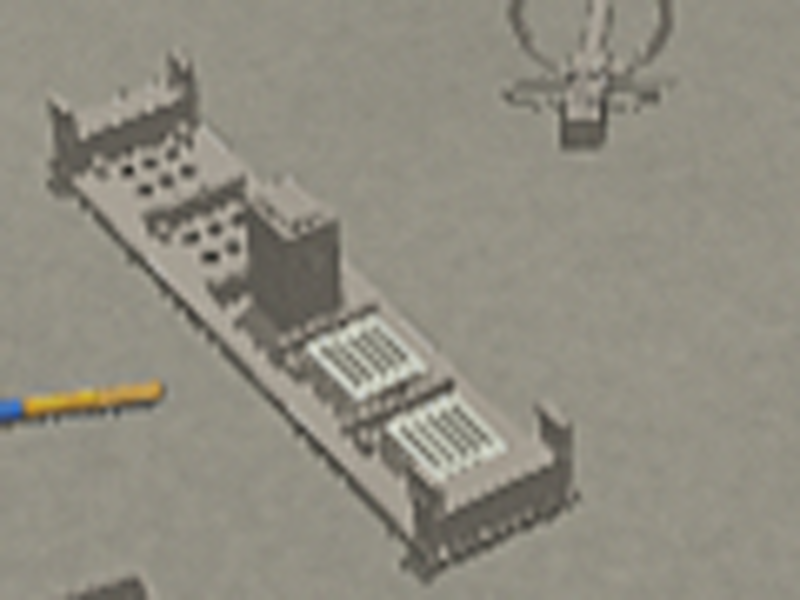

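Both cassettes lie flat and square in their cells, lids at crop (365,355) and (440,435). On to the third.

```bash
python3 -m jog '[{"x":0.003,"y":0.0024,"z":0.04,"ax":0,"ay":0,"az":0},{"x":0.003,"y":0.0024,"z":0.07,"ax":0,"ay":0,"az":0},{"x":0.003,"y":0.0024,"z":0.086,"ax":0,"ay":0,"az":0},{"x":0.003,"y":0.0024,"z":0.093,"ax":0,"ay":0,"az":0},{"x":0.003,"y":0.0024,"z":0.093,"ax":0,"ay":0,"az":0}]' 
python3 -m jog '[{"x":0,"y":0,"z":0,"ax":0,"ay":0,"az":0},{"x":0,"y":0,"z":0,"ax":0,"ay":0,"az":0},{"x":0,"y":0,"z":0,"ax":0,"ay":0,"az":0},{"x":0,"y":0,"z":0,"ax":0,"ay":0,"az":0},{"x":0,"y":0,"z":0,"ax":0,"ay":0,"az":0},{"x":0,"y":0,"z":0,"ax":0,"ay":0,"az":0}]' 0.1 25
python3 -m jog '[{"x":0,"y":0,"z":-0.03,"ax":0,"ay":0,"az":0},{"x":0,"y":0,"z":-0.08,"ax":0,"ay":0,"az":0},{"x":0,"y":0,"z":-0.1,"ax":0,"ay":0,"az":0},{"x":0,"y":0,"z":-0.1,"ax":0,"ay":0,"az":0}]'
python3 -c "
from h import *
go(.6162,-.0242,.1,8.7)"
```

```text
t: 21.15
eef_pos: [0.5501, 0.385, 0.0118]
tool_rot: [-0.001, 0.686, 0.727, 0.001]
contact_force: [-11.0, -3.5, 36.7]
gripper_width: 0.55
grasp_force: 17.0
t: 21.75
eef_pos: [0.5501, 0.3845, 0.0065]
tool_rot: [0.0, 0.686, 0.728, 0.0]
contact_force: [1.7, 0.4, 2.1]
gripper_width: 0.098
grasp_force: 1.6
t: 22.15
eef_pos: [0.5508, 0.3856, 0.1096]
tool_rot: [0.0, 0.686, 0.728, 0.002]
contact_force: [-0.1, 0.2, -0.9]
gripper_width: 0.101
grasp_force: 0.0
shift [-0.4129  0.0409  0.0087] turn [ 0.004 -0.002 -0.092] t 22.15 q7 -0.49 F [-0.1  0.2 -0.9] w 0.101 grip 0.0 at [0.5508 0.3856 0.1096]
```

The finger came down on something, so the cassette was probably knocked aside. I'll look again.

```bash
python3 -m jog '[{"x":-0.2,"y":0.0,"z":-0.03,"ax":0,"ay":0,"az":0},{"x":-0.2,"y":0.0,"z":-0.03,"ax":0,"ay":0,"az":0},{"x":-0.2,"y":0.0,"z":-0.03,"ax":0,"ay":0,"az":0},{"x":-0.2,"y":0.0,"z":-0.03,"ax":0,"ay":0,"az":0},{"x":-0.2,"y":0.0,"z":-0.03,"ax":0,"ay":0,"az":0},{"x":-0.2,"y":0.0,"z":-0.03,"ax":0,"ay":0,"az":0}]' 0.55
python3 - <<'E'
from h import *
a=snap("top","t5.png");b=snap("scene","s5.png"); cass(a)
A=cv2.resize(a[140:240,115:215],(400,400),interpolation=cv2.INTER_CUBIC)
B=cv2.resize(b[280:380,280:380],(400,400),interpolation=cv2.INTER_CUBIC)
cv2.imwrite('pics/mat5.png',np.hstack([A,B]))
E
```

```text
t: 22.75
eef_pos: [0.5604, 0.1828, 0.1353]
tool_rot: [-0.0, 0.687, 0.727, -0.001]
contact_force: [-0.4, 0.7, 0.0]
gripper_width: 0.547
grasp_force: 0.0
C [0.4629 0.3844] rect centre [0.4611 0.3819] sides 0.0309 0.0462 label yaw -126.2
C [0.52   0.3527] rect centre [0.521  0.3513] sides 0.0434 0.0311 label yaw -55.9
```

View pics/mat5.png

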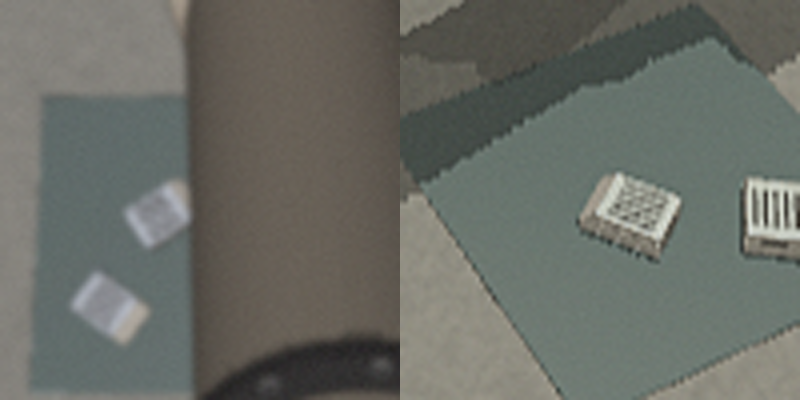

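It shows the third cassette knocked to about (.52,.352), still lid up with its label toward the upper right. I'll cross-check in the scene view and pick it up.

```bash
python3 - <<'E'
from h import *
print(px2w("scene",[[341.25,330.75]],.015))
go(.5206,.3519,.09,34.1)
E
```

```text
[[0.51533915 0.35445867 0.015     ]]
shift [ 0.1676 -0.0292  0.0453] turn [-0.002 -0.001 -0.534] t 22.85 q7 -0.21 F [-0.9  0.4 -0.2] w 0.551 grip 0.0 at [0.5601 0.1864 0.1352]
```

```bash
python3 -m jog '[{"x":0.168,"y":-0.029,"z":0.02,"ax":0,"ay":0,"az":-0.534},{"x":0.168,"y":-0.029,"z":0.02,"ax":0,"ay":0,"az":-0.534},{"x":0.168,"y":-0.029,"z":0.02,"ax":0,"ay":0,"az":-0.534},{"x":0.168,"y":-0.029,"z":0.02,"ax":0,"ay":0,"az":-0.534},{"x":0.168,"y":-0.029,"z":0.045,"ax":0,"ay":0,"az":-0.534},{"x":0.168,"y":-0.029,"z":0.045,"ax":0,"ay":0,"az":-0.534},{"x":0.168,"y":-0.029,"z":0.045,"ax":0,"ay":0,"az":-0.534}]' 
python3 -c "
from h import *
cass(snap('top','t6.png'))
go(.5206,.3519,.005,34.1)"
```

```text
t: 23.55
eef_pos: [0.5211, 0.3514, 0.0905]
tool_rot: [-0.001, 0.469, 0.883, -0.001]
contact_force: [0.3, -0.2, 0.4]
gripper_width: 0.55
grasp_force: 0.0
shift [ 0.0014 -0.0007  0.0864] turn [-0.001  0.    -0.001] t 23.6 q7 -0.02 F [0.9 0.1 0.4] w 0.548 grip 0.0 at [0.522  0.3512 0.0914]
```

```bash
python3 -m jog '[{"x":0.001,"y":-0.0006,"z":0.04,"ax":0,"ay":0,"az":0},{"x":0.001,"y":-0.0006,"z":0.06,"ax":0,"ay":0,"az":0},{"x":0.001,"y":-0.0006,"z":0.07,"ax":0,"ay":0,"az":0},{"x":0.001,"y":-0.0006,"z":0.076,"ax":0,"ay":0,"az":0},{"x":0.001,"y":-0.0006,"z":0.082,"ax":0,"ay":0,"az":0},{"x":0.001,"y":-0.0006,"z":0.086,"ax":0,"ay":0,"az":0},{"x":0.001,"y":-0.0006,"z":0.086,"ax":0,"ay":0,"az":0}]' 
python3 -c "
from h import *
go(.5206,.3519,.005,34.1)"
```

```text
t: 24.3
eef_pos: [0.5213, 0.3518, 0.0057]
tool_rot: [0.0, 0.469, 0.883, 0.0]
contact_force: [0.6, 0.2, 0.6]
gripper_width: 0.55
grasp_force: 0.0
shift [ 0.0005 -0.0005  0.0007] turn [ 0.    -0.    -0.001] t 24.3 q7 -0.01 F [0.6 0.2 0.6] w 0.55 grip 0.0 at [0.5213 0.3518 0.0057]
```

```bash
python3 -m jog '[{"x":0,"y":0,"z":0,"ax":0,"ay":0,"az":0},{"x":0,"y":0,"z":0,"ax":0,"ay":0,"az":0},{"x":0,"y":0,"z":0,"ax":0,"ay":0,"az":0},{"x":0,"y":0,"z":0,"ax":0,"ay":0,"az":0},{"x":0,"y":0,"z":0,"ax":0,"ay":0,"az":0},{"x":0,"y":0,"z":0,"ax":0,"ay":0,"az":0}]' 0.1 25
python3 -m jog '[{"x":0,"y":0,"z":-0.03,"ax":0,"ay":0,"az":0},{"x":0,"y":0,"z":-0.08,"ax":0,"ay":0,"az":0},{"x":0,"y":0,"z":-0.1,"ax":0,"ay":0,"az":0},{"x":0,"y":0,"z":-0.1,"ax":0,"ay":0,"az":0}]'
python3 -c "
from h import *
go(.6162,-.0242,.1,8.7)"
```

```text
t: 24.9
eef_pos: [0.5216, 0.3521, 0.0061]
tool_rot: [0.0, 0.469, 0.883, 0.001]
contact_force: [-1.0, -0.7, 5.9]
gripper_width: 0.315
grasp_force: 25.4
t: 25.3
eef_pos: [0.5231, 0.3531, 0.1091]
tool_rot: [0.001, 0.469, 0.883, 0.003]
contact_force: [-0.3, 0.8, 0.2]
gripper_width: 0.32
grasp_force: 24.8
shift [-0.3648 -0.1339  0.008 ] turn [ 0.006 -0.002  0.442] t 25.3 q7 -0.02 F [-0.3  0.8  0.2] w 0.32 grip 24.8 at [0.5231 0.3531 0.1091]
```

```bash
python3 -m jog '[{"x":-0.364,"y":-0.134,"z":0.01,"ax":0,"ay":0,"az":0.442},{"x":-0.364,"y":-0.134,"z":0.01,"ax":0,"ay":0,"az":0.442},{"x":-0.364,"y":-0.134,"z":0.01,"ax":0,"ay":0,"az":0.442},{"x":-0.364,"y":-0.134,"z":0.01,"ax":0,"ay":0,"az":0.442},{"x":-0.364,"y":-0.134,"z":0.01,"ax":0,"ay":0,"az":0.442},{"x":-0.364,"y":-0.134,"z":0.01,"ax":0,"ay":0,"az":0.442},{"x":-0.364,"y":-0.134,"z":0.01,"ax":0,"ay":0,"az":0.442},{"x":-0.364,"y":-0.134,"z":0.01,"ax":0,"ay":0,"az":0.442},{"x":-0.364,"y":-0.134,"z":0.01,"ax":0,"ay":0,"az":0.442},{"x":-0.364,"y":-0.134,"z":0.01,"ax":0,"ay":0,"az":0.442},{"x":-0.364,"y":-0.134,"z":0.01,"ax":0,"ay":0,"az":0.442}]' 
python3 -c "
from h import *
go(.6162,-.0242,.03,8.7)"
```

```text
t: 26.4
eef_pos: [0.613, -0.0233, 0.0944]
tool_rot: [-0.001, 0.651, 0.759, -0.0]
contact_force: [-1.1, 0.3, -0.2]
gripper_width: 0.318
grasp_force: 24.8
shift [-0.0015  0.0031  0.0644] turn [-0.002 -0.001  0.002] t 26.4 q7 0.26 F [-1.1  0.3 -0.2] w 0.318 grip 24.8 at [ 0.613  -0.0233  0.0944]
```

```bash
python3 -m jog '[{"x":-0.0015,"y":0.003,"z":0.03,"ax":0,"ay":0,"az":0.002},{"x":-0.0015,"y":0.003,"z":0.055,"ax":0,"ay":0,"az":0.002},{"x":-0.0015,"y":0.003,"z":0.066,"ax":0,"ay":0,"az":0.002},{"x":-0.0015,"y":0.003,"z":0.072,"ax":0,"ay":0,"az":0.002},{"x":-0.0015,"y":0.003,"z":0.077,"ax":0,"ay":0,"az":0.002},{"x":-0.0015,"y":0.003,"z":0.082,"ax":0,"ay":0,"az":0.002},{"x":-0.0015,"y":0.003,"z":0.084,"ax":0,"ay":0,"az":0.002},{"x":-0.0015,"y":0.003,"z":0.084,"ax":0,"ay":0,"az":0.002}]' 
python3 -c "
from h import *
go(.6162,-.0242,.0095,8.7)"
```

```text
t: 27.2
eef_pos: [0.6171, -0.0258, 0.0117]
tool_rot: [0.0, 0.652, 0.758, 0.0]
contact_force: [-0.5, 0.1, -0.1]
gripper_width: 0.324
grasp_force: 24.8
shift [ 0.0017 -0.0007  0.0022] turn [ 0.    -0.    -0.002] t 27.2 q7 0.29 F [-0.5  0.1 -0.1] w 0.324 grip 24.8 at [ 0.6171 -0.0258  0.0117]
```

Clear of contact. I'll correct slightly, lower, release, then look for the last one.

```bash
python3 -m jog '[{"x":0.001,"y":-0.0005,"z":0.0015,"ax":0,"ay":0,"az":0},{"x":0.001,"y":-0.0005,"z":0.002,"ax":0,"ay":0,"az":0},{"x":0.001,"y":-0.0005,"z":0.002,"ax":0,"ay":0,"az":0}]' 
python3 -m jog '[{"x":0,"y":0,"z":0,"ax":0,"ay":0,"az":0},{"x":0,"y":0,"z":0,"ax":0,"ay":0,"az":0},{"x":0,"y":0,"z":0,"ax":0,"ay":0,"az":0},{"x":0,"y":0,"z":-0.03,"ax":0,"ay":0,"az":0},{"x":0,"y":0,"z":-0.07,"ax":0,"ay":0,"az":0},{"x":0,"y":0,"z":-0.11,"ax":0,"ay":0,"az":0},{"x":0,"y":0,"z":-0.11,"ax":0,"ay":0,"az":0}]' 0.5
python3 - <<'E'
from h import *
a=snap("top","t7.png"); cass(a)
go(.4623,.3833,.1,-36.5)
E
```

```text
t: 27.5
eef_pos: [0.6166, -0.025, 0.0101]
tool_rot: [0.0, 0.652, 0.758, 0.0]
contact_force: [-1.8, -0.9, 5.7]
gripper_width: 0.32
grasp_force: 25.4
t: 28.2
eef_pos: [0.6202, -0.0255, 0.1251]
tool_rot: [0.004, 0.652, 0.758, 0.003]
contact_force: [0.1, 0.2, -0.4]
gripper_width: 0.505
grasp_force: 0.0
C [0.463  0.3846] rect centre [0.4612 0.382 ] sides 0.0312 0.0466 label yaw -125.6
shift [ 0.4272 -0.0936  0.0216] turn [ 0.006 -0.002  0.787] t 28.25 q7 0.25 F [ 0.5 -0.3  0.5] w 0.505 grip 0.0 at [ 0.6185 -0.0252  0.1224]
```

```bash
python3 -m jog '[{"x":0.427,"y":-0.0935,"z":0.01,"ax":0,"ay":0,"az":0.787},{"x":0.427,"y":-0.0935,"z":0.01,"ax":0,"ay":0,"az":0.787},{"x":0.427,"y":-0.0935,"z":0.01,"ax":0,"ay":0,"az":0.787},{"x":0.427,"y":-0.0935,"z":0.01,"ax":0,"ay":0,"az":0.787},{"x":0.427,"y":-0.0935,"z":0.01,"ax":0,"ay":0,"az":0.787},{"x":0.427,"y":-0.0935,"z":0.01,"ax":0,"ay":0,"az":0.787},{"x":0.427,"y":-0.0935,"z":0.01,"ax":0,"ay":0,"az":0.787},{"x":0.427,"y":-0.0935,"z":0.01,"ax":0,"ay":0,"az":0.787},{"x":0.427,"y":-0.0935,"z":0.01,"ax":0,"ay":0,"az":0.787},{"x":0.427,"y":-0.0935,"z":0.01,"ax":0,"ay":0,"az":0.787},{"x":0.427,"y":-0.0935,"z":0.01,"ax":0,"ay":0,"az":0.787},{"x":0.427,"y":-0.0935,"z":0.01,"ax":0,"ay":0,"az":0.787}]' 0.55
python3 - <<'E'
from h import *
b=snap("scene","s7.png"); 
g=cv2.cvtColor(b,cv2.COLOR_BGR2GRAY); print(w2px("scene",[[.4623,.3833,.015]]), [ (cv2.minAreaRect(c)[0],cv2.contourArea(c)) for c in cv2.findContours(cv2.morphologyEx(((g[290:400,290:420]>165)*255).astype(np.uint8),cv2.MORPH_CLOSE,np.ones((5,5))),0,1)[0] if cv2.contourArea(c)>40])
go(.4623,.3833,.005,-36)
E
```

```text
t: 29.45
eef_pos: [0.4605, 0.3811, 0.1087]
tool_rot: [0.001, 0.893, 0.449, -0.001]
contact_force: [0.5, -0.1, -0.1]
gripper_width: 0.55
grasp_force: 0.0
[[373.70030957 331.04917217]] []
shift [ 0.0029 -0.0003  0.1039] turn [ 0.001  0.001 -0.012] t 29.5 q7 -1.17 F [-0.7 -0.1  0.6] w 0.551 grip 0.0 at [0.4608 0.381  0.1089]
```

Descend in two stages, with a check before the last centimetre.

```bash
python3 -m jog '[{"x":0.003,"y":-0.0003,"z":0.04,"ax":0,"ay":0,"az":-0.012},{"x":0.003,"y":-0.0003,"z":0.07,"ax":0,"ay":0,"az":-0.012},{"x":0.003,"y":-0.0003,"z":0.08,"ax":0,"ay":0,"az":-0.012},{"x":0.003,"y":-0.0003,"z":0.088,"ax":0,"ay":0,"az":-0.012},{"x":0.003,"y":-0.0003,"z":0.092,"ax":0,"ay":0,"az":-0.012}]' 
python3 -c "
from h import *
go(.4623,.3833,.005,-36)"
```

```text
t: 30.0
eef_pos: [0.4625, 0.3853, 0.0177]
tool_rot: [0.0, 0.891, 0.455, 0.0]
contact_force: [0.3, -0.2, 0.5]
gripper_width: 0.549
grasp_force: 0.0
shift [-0.0017  0.001   0.0127] turn [ 0.    -0.001  0.002] t 30.0 q7 -1.1 F [ 0.3 -0.2  0.5] w 0.549 grip 0.0 at [0.4625 0.3853 0.0177]
```

```bash
python3 -m jog '[{"x":0,"y":0,"z":0.006,"ax":0,"ay":0,"az":0},{"x":0,"y":0,"z":0.0115,"ax":0,"ay":0,"az":0},{"x":0,"y":0,"z":0.0115,"ax":0,"ay":0,"az":0}]'
python3 -m jog '[{"x":0,"y":0,"z":0,"ax":0,"ay":0,"az":0},{"x":0,"y":0,"z":0,"ax":0,"ay":0,"az":0},{"x":0,"y":0,"z":0,"ax":0,"ay":0,"az":0},{"x":0,"y":0,"z":0,"ax":0,"ay":0,"az":0},{"x":0,"y":0,"z":0,"ax":0,"ay":0,"az":0},{"x":0,"y":0,"z":0,"ax":0,"ay":0,"az":0}]' 0.1 25
python3 -m jog '[{"x":0,"y":0,"z":-0.03,"ax":0,"ay":0,"az":0},{"x":0,"y":0,"z":-0.08,"ax":0,"ay":0,"az":0},{"x":0,"y":0,"z":-0.1,"ax":0,"ay":0,"az":0},{"x":0,"y":0,"z":-0.1,"ax":0,"ay":0,"az":0}]'
python3 -c "
from h import *
go(.6236,-.0710,.1,8.7)"
```

```text
t: 30.3
eef_pos: [0.4615, 0.3858, 0.0058]
tool_rot: [-0.0, 0.89, 0.456, -0.0]
contact_force: [-0.0, -0.2, -1.2]
gripper_width: 0.553
grasp_force: 0.0
t: 30.9
eef_pos: [0.4619, 0.3861, 0.0064]
tool_rot: [-0.0, 0.89, 0.455, 0.0]
contact_force: [-0.7, -0.5, 5.2]
gripper_width: 0.32
grasp_force: 25.7
t: 31.3
eef_pos: [0.4633, 0.3871, 0.1091]
tool_rot: [-0.001, 0.89, 0.455, 0.003]
contact_force: [0.1, 0.2, -0.4]
gripper_width: 0.317
grasp_force: 25.1
shift [-0.2777  0.398   0.0078] turn [ 0.003 -0.005 -0.777] t 31.3 q7 -1.16 F [ 0.1  0.2 -0.4] w 0.317 grip 25.1 at [0.4633 0.3871 0.1091]
```

```bash
python3 -m jog '[{"x":-0.277,"y":0.396,"z":0.01,"ax":0,"ay":0,"az":-0.777},{"x":-0.277,"y":0.396,"z":0.01,"ax":0,"ay":0,"az":-0.777},{"x":-0.277,"y":0.396,"z":0.01,"ax":0,"ay":0,"az":-0.777},{"x":-0.277,"y":0.396,"z":0.01,"ax":0,"ay":0,"az":-0.777},{"x":-0.277,"y":0.396,"z":0.01,"ax":0,"ay":0,"az":-0.777},{"x":-0.277,"y":0.396,"z":0.01,"ax":0,"ay":0,"az":-0.777},{"x":-0.277,"y":0.396,"z":0.01,"ax":0,"ay":0,"az":-0.777},{"x":-0.277,"y":0.396,"z":0.01,"ax":0,"ay":0,"az":-0.777},{"x":-0.277,"y":0.396,"z":0.01,"ax":0,"ay":0,"az":-0.777},{"x":-0.277,"y":0.396,"z":0.01,"ax":0,"ay":0,"az":-0.777},{"x":-0.277,"y":0.396,"z":0.01,"ax":0,"ay":0,"az":-0.777},{"x":-0.277,"y":0.396,"z":0.01,"ax":0,"ay":0,"az":-0.777}]' 
python3 -c "
from h import *
go(.6233,-.069,.03,8.7)"
```

```text
t: 32.5
eef_pos: [0.6197, -0.0713, 0.0944]
tool_rot: [-0.001, 0.652, 0.758, -0.001]
contact_force: [-0.2, 0.4, -0.0]
gripper_width: 0.32
grasp_force: 25.1
shift [0.0017 0.0041 0.0644] turn [-0.002 -0.001 -0.002] t 32.5 q7 0.33 F [-0.2  0.4 -0. ] w 0.32 grip 25.1 at [ 0.6197 -0.0713  0.0944]
```

```bash
python3 -m jog '[{"x":0.003,"y":0.003,"z":0.03,"ax":0,"ay":0,"az":0},{"x":0.003,"y":0.003,"z":0.05,"ax":0,"ay":0,"az":0},{"x":0.003,"y":0.003,"z":0.05,"ax":0,"ay":0,"az":0},{"x":0.003,"y":0.003,"z":0.05,"ax":0,"ay":0,"az":0}]' 
python3 -c "
from h import *
go(.6233,-.069,.0105,8.7)"
```

```text
t: 32.9
eef_pos: [0.6226, -0.0656, 0.0456]
tool_rot: [-0.001, 0.651, 0.759, -0.0]
contact_force: [0.4, -0.8, 0.3]
gripper_width: 0.321
grasp_force: 25.1
shift [-0.0035  0.0002  0.0351] turn [-0.001 -0.001  0.002] t 32.9 q7 0.35 F [ 0.4 -0.8  0.3] w 0.321 grip 25.1 at [ 0.6226 -0.0656  0.0456]
```

```bash
python3 -m jog '[{"x":-0.003,"y":0,"z":0.01,"ax":0,"ay":0,"az":0},{"x":-0.003,"y":0,"z":0.016,"ax":0,"ay":0,"az":0},{"x":-0.003,"y":0,"z":0.022,"ax":0,"ay":0,"az":0},{"x":-0.003,"y":0,"z":0.028,"ax":0,"ay":0,"az":0},{"x":-0.003,"y":0,"z":0.033,"ax":0,"ay":0,"az":0},{"x":-0.003,"y":0,"z":0.033,"ax":0,"ay":0,"az":0}]' 
python3 -c "
from h import *
go(.6233,-.069,.0095,8.7)"
```

```text
t: 33.5
eef_pos: [0.6231, -0.07, 0.0121]
tool_rot: [-0.001, 0.651, 0.759, -0.0]
contact_force: [-0.1, 0.6, -0.2]
gripper_width: 0.317
grasp_force: 25.1
shift [0.001  0.0004 0.0026] turn [-0.001 -0.     0.   ] t 33.5 q7 0.36 F [-0.1  0.6 -0.2] w 0.317 grip 25.1 at [ 0.6231 -0.07    0.0121]
```

```bash
python3 -m jog '[{"x":0.0005,"y":0,"z":0.0015,"ax":0,"ay":0,"az":0},{"x":0.0005,"y":0,"z":0.0025,"ax":0,"ay":0,"az":0},{"x":0.0005,"y":0,"z":0.0025,"ax":0,"ay":0,"az":0}]' 
python3 -m jog '[{"x":0,"y":0,"z":0,"ax":0,"ay":0,"az":0},{"x":0,"y":0,"z":0,"ax":0,"ay":0,"az":0},{"x":0,"y":0,"z":0,"ax":0,"ay":0,"az":0},{"x":0,"y":0,"z":-0.03,"ax":0,"ay":0,"az":0},{"x":0,"y":0,"z":-0.07,"ax":0,"ay":0,"az":0},{"x":0,"y":0,"z":-0.11,"ax":0,"ay":0,"az":0},{"x":0,"y":0,"z":-0.14,"ax":0,"ay":0,"az":0}]' 0.5
python3 - <<'E'
from h import *
go(.4876,-.3437,.08,85.1)
E
```

```text
t: 33.8
eef_pos: [0.6238, -0.0696, 0.0106]
tool_rot: [0.0, 0.651, 0.759, 0.0]
contact_force: [0.6, -1.0, -0.8]
gripper_width: 0.319
grasp_force: 25.1
t: 34.5
eef_pos: [0.6242, -0.0698, 0.1531]
tool_rot: [0.001, 0.651, 0.759, 0.001]
contact_force: [0.2, -0.2, -0.4]
gripper_width: 0.501
grasp_force: 0.0
shift [-0.2501 -0.1766  0.0728] turn [ 0.002  0.002 -1.334] t 34.5 q7 0.31 F [ 0.2 -0.2 -0.4] w 0.501 grip 0.0 at [ 0.6242 -0.0698  0.1531]
```

```bash
python3 -m jog '[{"x":-0.25,"y":-0.177,"z":0.06,"ax":0,"ay":0,"az":-1.334},{"x":-0.25,"y":-0.177,"z":0.06,"ax":0,"ay":0,"az":-1.334},{"x":-0.25,"y":-0.177,"z":0.06,"ax":0,"ay":0,"az":-1.334},{"x":-0.25,"y":-0.177,"z":0.06,"ax":0,"ay":0,"az":-1.334},{"x":-0.25,"y":-0.177,"z":0.06,"ax":0,"ay":0,"az":-1.334},{"x":-0.25,"y":-0.177,"z":0.06,"ax":0,"ay":0,"az":-1.334},{"x":-0.25,"y":-0.177,"z":0.06,"ax":0,"ay":0,"az":-1.334},{"x":-0.25,"y":-0.177,"z":0.06,"ax":0,"ay":0,"az":-1.334},{"x":-0.25,"y":-0.177,"z":0.06,"ax":0,"ay":0,"az":-1.334},{"x":-0.25,"y":-0.177,"z":0.06,"ax":0,"ay":0,"az":-1.334},{"x":-0.25,"y":-0.177,"z":0.06,"ax":0,"ay":0,"az":-1.334},{"x":-0.25,"y":-0.177,"z":0.06,"ax":0,"ay":0,"az":-1.334}]' 0.65 60
python3 - <<'E'
from h import *
b=snap("scene","s8.png");a=snap("top","t8.png")
B=cv2.resize(b[205:285,185:285],(400,320),interpolation=cv2.INTER_CUBIC);A=cv2.resize(a[130:210,230:330],(400,320),interpolation=cv2.INTER_CUBIC)
cv2.imwrite('pics/c8.png',np.hstack([B,A]))
go(.4876,-.3437,.003,85.1)
E
```

```text
t: 35.7
eef_pos: [0.4865, -0.3434, 0.0905]
tool_rot: [-0.0, 0.044, 0.999, -0.0]
contact_force: [-0.1, -0.1, -0.1]
gripper_width: 0.65
grasp_force: 0.0
shift [-0.001  -0.0003  0.0875] turn [-0. -0. -0.] t 35.8 q7 1.99 F [-0.7  0.3 -0.6] w 0.652 grip 0.0 at [ 0.4866 -0.3433  0.0905]
```

View pics/c8.png

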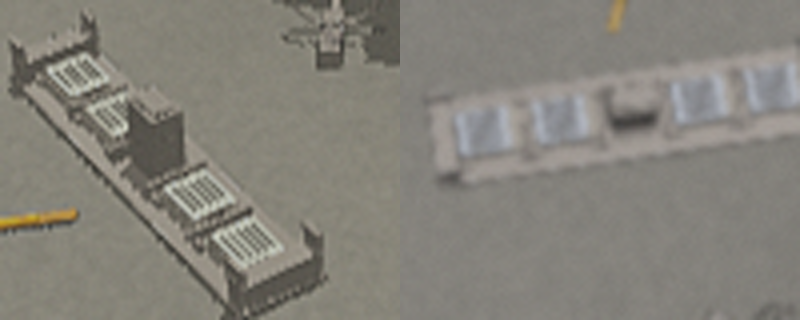

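All four cassettes sit flat and square in their cells, with lids at left-crop (75,75), (108,118), (200,193) and (248,243). Now I'll regrip the bar at its release pose.

```bash
python3 -m jog '[{"x":-0.001,"y":0,"z":0.04,"ax":0,"ay":0,"az":0},{"x":-0.001,"y":0,"z":0.07,"ax":0,"ay":0,"az":0},{"x":-0.001,"y":0,"z":0.082,"ax":0,"ay":0,"az":0},{"x":-0.001,"y":0,"z":0.0875,"ax":0,"ay":0,"az":0},{"x":-0.001,"y":0,"z":0.0875,"ax":0,"ay":0,"az":0}]'
python3 -c "
from h import *
go(.4876,-.3437,.003,85.1)"
python3 -m jog '[{"x":0,"y":0,"z":0,"ax":0,"ay":0,"az":0},{"x":0,"y":0,"z":0,"ax":0,"ay":0,"az":0},{"x":0,"y":0,"z":0,"ax":0,"ay":0,"az":0},{"x":0,"y":0,"z":0,"ax":0,"ay":0,"az":0},{"x":0,"y":0,"z":0,"ax":0,"ay":0,"az":0},{"x":0,"y":0,"z":0,"ax":0,"ay":0,"az":0},{"x":0,"y":0,"z":0,"ax":0,"ay":0,"az":0}]' 0.3 60
python3 -m jog '[{"x":0,"y":0,"z":-0.02,"ax":0,"ay":0,"az":0},{"x":0,"y":0,"z":-0.06,"ax":0,"ay":0,"az":0},{"x":0,"y":0,"z":-0.1,"ax":0,"ay":0,"az":0},{"x":0,"y":0,"z":-0.14,"ax":0,"ay":0,"az":0},{"x":0,"y":0,"z":-0.14,"ax":0,"ay":0,"az":0}]'
python3 -c "
from h import *
go(.6098,.0179,.12,8.6)"
```

```text
t: 36.3
eef_pos: [0.4876, -0.3437, 0.003]
tool_rot: [-0.0, 0.042, 0.999, -0.0]
contact_force: [-0.1, -0.2, -1.0]
gripper_width: 0.65
grasp_force: 0.0
shift [ 0.     -0.0001  0.    ] turn [-0.    -0.     0.001] t 36.3 q7 1.98 F [-0.1 -0.2 -1. ] w 0.65 grip 0.0 at [ 0.4876 -0.3437  0.003 ]
t: 37.0
eef_pos: [0.4884, -0.3441, 0.0047]
tool_rot: [0.001, 0.043, 0.999, -0.001]
contact_force: [-1.1, 1.1, 6.5]
gripper_width: 0.437
grasp_force: 60.1
t: 37.5
eef_pos: [0.4908, -0.3459, 0.1494]
tool_rot: [0.005, 0.043, 0.999, -0.003]
contact_force: [2.0, -0.5, -1.8]
gripper_width: 0.438
grasp_force: 61.2
shift [-0.0873  0.3727  0.0285] turn [0.003 0.012 1.335] t 37.5 q7 1.99 F [ 2.  -0.5 -1.8] w 0.438 grip 61.2 at [ 0.4908 -0.3459  0.1494]
```

```bash
python3 -m jog '[{"x":-0.087,"y":0.372,"z":0.01,"ax":0,"ay":0,"az":1.335},{"x":-0.087,"y":0.372,"z":0.01,"ax":0,"ay":0,"az":1.335},{"x":-0.087,"y":0.372,"z":0.01,"ax":0,"ay":0,"az":1.335},{"x":-0.087,"y":0.372,"z":0.01,"ax":0,"ay":0,"az":1.335},{"x":-0.087,"y":0.372,"z":0.01,"ax":0,"ay":0,"az":1.335},{"x":-0.087,"y":0.372,"z":0.01,"ax":0,"ay":0,"az":1.335},{"x":-0.087,"y":0.372,"z":0.01,"ax":0,"ay":0,"az":1.335},{"x":-0.087,"y":0.372,"z":0.01,"ax":0,"ay":0,"az":1.335},{"x":-0.087,"y":0.372,"z":0.01,"ax":0,"ay":0,"az":1.335},{"x":-0.087,"y":0.372,"z":0.01,"ax":0,"ay":0,"az":1.335},{"x":-0.087,"y":0.372,"z":0.01,"ax":0,"ay":0,"az":1.335},{"x":-0.087,"y":0.372,"z":0.01,"ax":0,"ay":0,"az":1.335}]'
python3 -c "
from h import *
go(.6098,.0179,.07,8.6)"
```

```text
t: 38.7
eef_pos: [0.6051, 0.0179, 0.1327]
tool_rot: [-0.0, 0.652, 0.759, -0.0]
contact_force: [-0.3, 0.5, -2.1]
gripper_width: 0.438
grasp_force: 61.3
shift [-0.0007  0.0047  0.0627] turn [-0.001  0.001  0.001] t 38.7 q7 0.13 F [-0.3  0.5 -2.1] w 0.438 grip 61.3 at [0.6051 0.0179 0.1327]
```

```bash
python3 -m jog '[{"x":-0.0007,"y":0.0047,"z":0.03,"ax":0,"ay":0,"az":0},{"x":-0.0007,"y":0.0047,"z":0.055,"ax":0,"ay":0,"az":0},{"x":-0.0007,"y":0.0047,"z":0.063,"ax":0,"ay":0,"az":0},{"x":-0.0007,"y":0.0047,"z":0.063,"ax":0,"ay":0,"az":0},{"x":-0.0007,"y":0.0047,"z":0.063,"ax":0,"ay":0,"az":0}]'
python3 - <<'E'
from h import *
go(.6098,.0179,.026,8.6)
b=snap("scene","s9.png");a=snap("top","t9.png")
B=cv2.resize(b[190:290,180:300],(480,400),interpolation=cv2.INTER_CUBIC)
A=cv2.resize(a[130:190,230:350],(800,400)); cv2.imwrite('pics/c9.png',cv2.resize(b[185:285,180:300],(720,600),interpolation=cv2.INTER_CUBIC))
E
```

```text
t: 39.2
eef_pos: [0.611, 0.019, 0.0709]
tool_rot: [0.0, 0.652, 0.758, 0.0]
contact_force: [0.1, 0.9, -2.6]
gripper_width: 0.438
grasp_force: 61.3
shift [-0.0009 -0.0014  0.0449] turn [0.001 0.    0.   ] t 39.2 q7 0.15 F [ 0.1  0.9 -2.6] w 0.438 grip 61.3 at [0.611  0.019  0.0709]
```

View pics/c9.png

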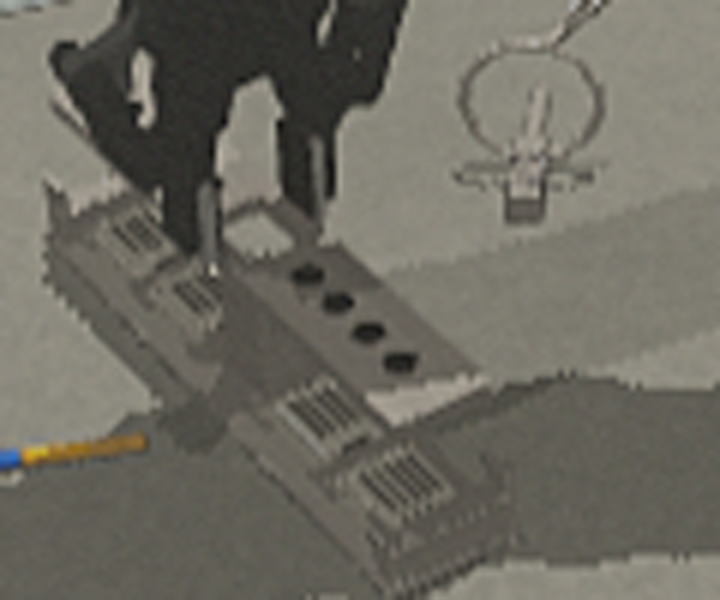

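The bar is level above the carrier with its slot over the lug. I'll lower it in steps.

```bash
python3 -m jog '[{"x":-0.0008,"y":-0.0012,"z":0.01,"ax":0,"ay":0,"az":0},{"x":-0.0008,"y":-0.0012,"z":0.018,"ax":0,"ay":0,"az":0},{"x":-0.0008,"y":-0.0012,"z":0.025,"ax":0,"ay":0,"az":0},{"x":-0.0008,"y":-0.0012,"z":0.03,"ax":0,"ay":0,"az":0},{"x":-0.0008,"y":-0.0012,"z":0.03,"ax":0,"ay":0,"az":0}]'
python3 -c "
from h import *
go(.6098,.0179,.0255,8.6)"
```

```text
t: 39.8
eef_pos: [0.6086, 0.0187, 0.0388]
tool_rot: [-0.001, 0.652, 0.758, -0.001]
contact_force: [-0.4, -0.5, -3.2]
gripper_width: 0.439
grasp_force: 61.3
shift [-0.001   0.0011  0.0133] turn [-0.002 -0.     0.001] t 39.8 q7 0.16 F [-0.4 -0.5 -3.2] w 0.439 grip 61.3 at [0.6086 0.0187 0.0388]
```

```bash
python3 -m jog '[{"x":0,"y":0.0007,"z":0.004,"ax":0,"ay":0,"az":0},{"x":0,"y":0.0007,"z":0.008,"ax":0,"ay":0,"az":0},{"x":0,"y":0.0007,"z":0.011,"ax":0,"ay":0,"az":0},{"x":0,"y":0.0007,"z":0.0135,"ax":0,"ay":0,"az":0},{"x":0,"y":0.0007,"z":0.0135,"ax":0,"ay":0,"az":0}]'
python3 -c "
from h import *
go(.6098,.0179,.0235,8.6)"
```

```text
t: 40.3
eef_pos: [0.6097, 0.0188, 0.026]
tool_rot: [-0.0, 0.652, 0.758, -0.0]
contact_force: [-0.0, -1.0, -2.8]
gripper_width: 0.437
grasp_force: 61.3
shift [-0.0009 -0.0001  0.0025] turn [-0.001 -0.     0.001] t 40.3 q7 0.16 F [-0.  -1.  -2.8] w 0.437 grip 61.3 at [0.6097 0.0188 0.026 ]
```

```bash
python3 -m jog '[{"x":0,"y":0,"z":0.001,"ax":0,"ay":0,"az":0},{"x":0,"y":0,"z":0.0018,"ax":0,"ay":0,"az":0},{"x":0,"y":0,"z":0.0025,"ax":0,"ay":0,"az":0},{"x":0,"y":0,"z":0.0025,"ax":0,"ay":0,"az":0}]'
python3 -m jog '[{"x":0,"y":0,"z":0,"ax":0,"ay":0,"az":0},{"x":0,"y":0,"z":0,"ax":0,"ay":0,"az":0},{"x":0,"y":0,"z":0,"ax":0,"ay":0,"az":0},{"x":0,"y":0,"z":0,"ax":0,"ay":0,"az":0},{"x":0,"y":0,"z":-0.03,"ax":0,"ay":0,"az":0},{"x":0,"y":0,"z":-0.07,"ax":0,"ay":0,"az":0},{"x":0,"y":0,"z":-0.11,"ax":0,"ay":0,"az":0},{"x":0,"y":0,"z":-0.14,"ax":0,"ay":0,"az":0}]' 0.65
python3 - <<'E'
from h import *
# pin: grip 0.4697,-0.0386, dir -121.5
go(.4697,-.0386,.12,-121.5+90)
E
```

```text
t: 40.7
eef_pos: [0.6102, 0.0189, 0.0248]
tool_rot: [0.0, 0.652, 0.758, 0.0]
contact_force: [-2.4, 0.7, 4.1]
gripper_width: 0.435
grasp_force: 62.2
t: 41.5
eef_pos: [0.6108, 0.0188, 0.1665]
tool_rot: [0.001, 0.652, 0.758, 0.001]
contact_force: [0.7, 0.5, -1.2]
gripper_width: 0.649
grasp_force: 0.0
shift [-0.0355 -0.1482  0.0462] turn [ 0.002 -0.001  0.701] t 41.5 q7 0.12 F [ 0.7  0.5 -1.2] w 0.649 grip 0.0 at [0.6108 0.0188 0.1665]
```

```bash
python3 -m jog '[{"x":-0.0355,"y":-0.148,"z":0.03,"ax":0,"ay":0,"az":0.701},{"x":-0.0355,"y":-0.148,"z":0.03,"ax":0,"ay":0,"az":0.701},{"x":-0.0355,"y":-0.148,"z":0.03,"ax":0,"ay":0,"az":0.701},{"x":-0.0355,"y":-0.148,"z":0.03,"ax":0,"ay":0,"az":0.701},{"x":-0.0355,"y":-0.148,"z":0.03,"ax":0,"ay":0,"az":0.701},{"x":-0.0355,"y":-0.148,"z":0.03,"ax":0,"ay":0,"az":0.701},{"x":-0.0355,"y":-0.148,"z":0.03,"ax":0,"ay":0,"az":0.701},{"x":-0.0355,"y":-0.148,"z":0.03,"ax":0,"ay":0,"az":0.701}]' 0.5 60
python3 - <<'E'
from h import *
go(.4693,-.0393,.0035,-31.3)
b=snap("scene","s10.png");a=snap("top","t10.png")
# bar check by hole centroids at old pixel places
def ref(g,pts,s=3):
    out=[]
    for x,y in pts:
        for _ in range(4):
            xi,yi=round(x),round(y);w=255-g[yi-s:yi+s+1,xi-s:xi+s+1].astype(float);w=np.clip(w-np.median(w)-10,0,None);q,p=np.mgrid[-s:s+1,-s:s+1];x,y=xi+(w*p).sum()/w.sum(),yi+(w*q).sum()/w.sum()
        out.append([x,y])
    return np.array(out)
gs=cv2.cvtColor(b,cv2.COLOR_BGR2GRAY)
P0=w2px("scene",[[.6227,-.0766,.03],[.6198,-.0564,.03],[.6169,-.0365,.03],[.6035,.0523,.03],[.6006,.0721,.03],[.5973,.0919,.03],[.5947,.1119,.03]])
print((ref(gs,P0)-P0).round(2).tolist())
E
```

```text
t: 42.3
eef_pos: [0.4695, -0.0383, 0.134]
tool_rot: [0.0, 0.872, 0.49, 0.0]
contact_force: [-0.2, -0.4, 0.2]
gripper_width: 0.503
grasp_force: 0.0
shift [-0.001   0.0003  0.1305] turn [ 0.    -0.    -0.001] t 42.3 q7 -0.43 F [-0.2 -0.4  0.2] w 0.503 grip 0.0 at [ 0.4695 -0.0383  0.134 ]
[[0.3, 1.19], [-0.51, 0.22], [-0.56, -0.05], [0.08, 0.68], [0.07, 0.3], [0.04, 0.62], [0.14, 0.55]]
```

```bash
python3 -m jog '[{"x":-0.001,"y":0.0003,"z":0.04,"ax":0,"ay":0,"az":0},{"x":-0.001,"y":0.0003,"z":0.07,"ax":0,"ay":0,"az":0},{"x":-0.001,"y":0.0003,"z":0.095,"ax":0,"ay":0,"az":0},{"x":-0.001,"y":0.0003,"z":0.11,"ax":0,"ay":0,"az":0},{"x":-0.001,"y":0.0003,"z":0.12,"ax":0,"ay":0,"az":0},{"x":-0.001,"y":0.0003,"z":0.13,"ax":0,"ay":0,"az":0},{"x":-0.001,"y":0.0003,"z":0.13,"ax":0,"ay":0,"az":0}]'
python3 -c "
from h import *
go(.4693,-.0393,.0035,-31.3)"
python3 -m jog '[{"x":0,"y":0,"z":0,"ax":0,"ay":0,"az":0},{"x":0,"y":0,"z":0,"ax":0,"ay":0,"az":0},{"x":0,"y":0,"z":0,"ax":0,"ay":0,"az":0},{"x":0,"y":0,"z":0,"ax":0,"ay":0,"az":0},{"x":0,"y":0,"z":0,"ax":0,"ay":0,"az":0},{"x":0,"y":0,"z":0,"ax":0,"ay":0,"az":0},{"x":0,"y":0,"z":0,"ax":0,"ay":0,"az":0}]' 0.05 60
python3 -c "
from h import *
go(.4693,-.0393,.0035,-31.3)"
```

```text
t: 43.1
eef_pos: [0.4685, -0.0395, 0.0032]
tool_rot: [-0.0, 0.873, 0.489, -0.001]
contact_force: [0.3, -0.7, -1.3]
gripper_width: 0.499
grasp_force: 0.0
shift [ 0.0006  0.0006 -0.0003] turn [-0.001  0.001 -0.004] t 43.1 q7 -0.29 F [ 0.3 -0.7 -1.3] w 0.499 grip 0.0 at [ 0.4685 -0.0395  0.0032]
t: 43.8
eef_pos: [0.4694, -0.0395, 0.0048]
tool_rot: [0.0, 0.873, 0.489, 0.001]
contact_force: [-1.5, 0.6, 7.6]
gripper_width: 0.143
grasp_force: 59.8
shift [ 0.0001 -0.0002  0.0013] turn [ 0.001 -0.001 -0.004] t 43.8 q7 -0.29 F [-1.5  0.6  7.6] w 0.143 grip 59.8 at [ 0.4694 -0.0395  0.0048]
```

The pin is held. Lift and carry it to the pre-insertion position.

```bash
python3 -m jog '[{"x":0,"y":0,"z":-0.02,"ax":0,"ay":0,"az":0},{"x":0,"y":0,"z":-0.06,"ax":0,"ay":0,"az":0},{"x":0,"y":0,"z":-0.1,"ax":0,"ay":0,"az":0},{"x":0,"y":0,"z":-0.12,"ax":0,"ay":0,"az":0},{"x":0,"y":0,"z":-0.12,"ax":0,"ay":0,"az":0}]'
python3 -c "
from h import *
go(.5940,.1207,.10,8.6)"
```

```text
t: 44.3
eef_pos: [0.4709, -0.0393, 0.1269]
tool_rot: [0.001, 0.873, 0.489, 0.003]
contact_force: [0.7, 0.4, -1.3]
gripper_width: 0.143
grasp_force: 59.0
shift [0.2007 0.0212 0.0279] turn [ 0.006 -0.003 -0.7  ] t 44.3 q7 -0.42 F [ 0.7  0.4 -1.3] w 0.143 grip 59.0 at [ 0.4709 -0.0393  0.1269]
```

```bash
python3 -m jog '[{"x":0.2,"y":0.021,"z":0,"ax":0,"ay":0,"az":-0.7},{"x":0.2,"y":0.021,"z":0,"ax":0,"ay":0,"az":-0.7},{"x":0.2,"y":0.021,"z":0,"ax":0,"ay":0,"az":-0.7},{"x":0.2,"y":0.021,"z":0,"ax":0,"ay":0,"az":-0.7},{"x":0.2,"y":0.021,"z":0,"ax":0,"ay":0,"az":-0.7},{"x":0.2,"y":0.021,"z":0.01,"ax":0,"ay":0,"az":-0.7},{"x":0.2,"y":0.021,"z":0.03,"ax":0,"ay":0,"az":-0.7},{"x":0.2,"y":0.021,"z":0.03,"ax":0,"ay":0,"az":-0.7},{"x":0.2,"y":0.021,"z":0.03,"ax":0,"ay":0,"az":-0.7},{"x":0.2,"y":0.021,"z":0.03,"ax":0,"ay":0,"az":-0.7}]'
python3 -c "
from h import *
go(.5940,.1207,.0378,8.6)"
```

```text
t: 45.3
eef_pos: [0.5913, 0.1193, 0.0943]
tool_rot: [0.0, 0.653, 0.757, 0.0]
contact_force: [-0.4, 0.0, -0.9]
gripper_width: 0.146
grasp_force: 59.0
shift [0.001  0.0029 0.0565] turn [ 0.     0.    -0.002] t 45.3 q7 -0.04 F [-0.4  0.  -0.9] w 0.146 grip 59.0 at [0.5913 0.1193 0.0943]
```

```bash
python3 -m jog '[{"x":0.001,"y":0.0025,"z":0.025,"ax":0,"ay":0,"az":0},{"x":0.001,"y":0.0025,"z":0.045,"ax":0,"ay":0,"az":0},{"x":0.001,"y":0.0025,"z":0.0565,"ax":0,"ay":0,"az":0},{"x":0.001,"y":0.0025,"z":0.0565,"ax":0,"ay":0,"az":0},{"x":0.001,"y":0.0025,"z":0.0565,"ax":0,"ay":0,"az":0}]'
python3 - <<'E'
from h import *
b=snap("scene","s11.png"); a=snap("top","t11.png")
B=b[210:270,205:285]; B=np.clip((B.astype(float)/160)**.7*255,0,255).astype(np.uint8)
A=a[130:180,240:320]
cv2.imwrite('pics/c11.png',np.vstack([cv2.resize(B,(560,420),interpolation=cv2.INTER_CUBIC),cv2.resize(A,(560,180),interpolation=cv2.INTER_CUBIC)]))
go(.5940,.1207,.0378,8.6)
E
```

```text
t: 45.8
eef_pos: [0.594, 0.1213, 0.0382]
tool_rot: [0.0, 0.652, 0.758, 0.0]
contact_force: [1.2, -0.4, -1.3]
gripper_width: 0.145
grasp_force: 59.1
shift [-0.0007 -0.0006  0.0008] turn [ 0.002 -0.    -0.   ] t 45.9 q7 -0.02 F [ 0.2 -0.1 -1.1] w 0.136 grip 59.1 at [0.5944 0.1215 0.0386]
```

View pics/c11.png

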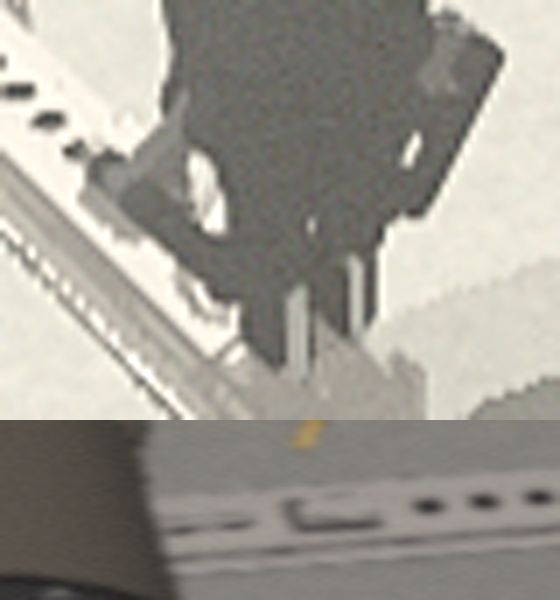

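In the lower top-view crop the lug stands clear through the bar's slot at (335,505). The scene crop shows the gripper hiding the pin, so I'll insert by feel, in short steps with force readings.

```bash
python3 -m jog '[{"x":-0.008,"y":-0.0003,"z":0.0006,"ax":0,"ay":0,"az":0},{"x":-0.014,"y":-0.0003,"z":0.0006,"ax":0,"ay":0,"az":0},{"x":-0.018,"y":-0.0003,"z":0.0006,"ax":0,"ay":0,"az":0},{"x":-0.021,"y":-0.0003,"z":0.0006,"ax":0,"ay":0,"az":0},{"x":-0.023,"y":-0.0003,"z":0.0006,"ax":0,"ay":0,"az":0},{"x":-0.023,"y":-0.0003,"z":0.0006,"ax":0,"ay":0,"az":0}]'
python3 -c "
from h import *
go(.6029,.0623,.0378,8.6)
M=rot(get_obs()['tool_rot']).as_matrix(); print('F tool',M.T@get_obs()['contact_force'])"
```

```text
t: 46.5
eef_pos: [0.5968, 0.0982, 0.0369]
tool_rot: [0.0, 0.652, 0.758, -0.0]
contact_force: [-0.3, -0.2, -0.7]
gripper_width: 0.145
grasp_force: 59.1
shift [-0.0364  0.0007 -0.0009] turn [ 0.     0.    -0.001] t 46.5 q7 0.01 F [-0.3 -0.2 -0.7] w 0.145 grip 59.1 at [0.5968 0.0982 0.0369]
F tool [-0.17457229 -0.37795143  0.72442351]
```

```bash
python3 -m jog '[{"x":-0.004,"y":0.0002,"z":-0.0004,"ax":0,"ay":0,"az":0},{"x":-0.008,"y":0.0003,"z":-0.0004,"ax":0,"ay":0,"az":0},{"x":-0.012,"y":0.0003,"z":-0.0004,"ax":0,"ay":0,"az":0},{"x":-0.012,"y":0.0003,"z":-0.0004,"ax":0,"ay":0,"az":0}]'
python3 -c "
from h import *
go(.6029,.0623,.0378,8.6)
M=rot(get_obs()['tool_rot']).as_matrix(); print('F tool',M.T@get_obs()['contact_force'])"
```

```text
t: 46.9
eef_pos: [0.5989, 0.0857, 0.0373]
tool_rot: [0.0, 0.653, 0.758, -0.0]
contact_force: [-0.0, -0.3, -1.3]
gripper_width: 0.141
grasp_force: 59.1
shift [-0.0237  0.0005 -0.0005] turn [ 0.     0.001 -0.001] t 46.9 q7 0.03 F [-0.  -0.3 -1.3] w 0.141 grip 59.1 at [0.5989 0.0857 0.0373]
F tool [-0.28776591 -0.0596378   1.29890247]
```

```bash
python3 -m jog '[{"x":-0.005,"y":0,"z":0,"ax":0,"ay":0,"az":0},{"x":-0.01,"y":0,"z":0,"ax":0,"ay":0,"az":0},{"x":-0.015,"y":0.0003,"z":0,"ax":0,"ay":0,"az":0},{"x":-0.019,"y":0.0003,"z":0,"ax":0,"ay":0,"az":0},{"x":-0.019,"y":0.0003,"z":0,"ax":0,"ay":0,"az":0}]'
python3 -c "
from h import *
go(.6029,.0623,.0378,8.6)
M=rot(get_obs()['tool_rot']).as_matrix(); print('F tool',M.T@get_obs()['contact_force'])"
```

```text
t: 47.4
eef_pos: [0.6021, 0.0668, 0.0373]
tool_rot: [0.0, 0.653, 0.758, -0.0]
contact_force: [-0.2, -0.9, -1.0]
gripper_width: 0.142
grasp_force: 59.1
shift [-0.0046  0.0002 -0.0005] turn [-0.     0.    -0.002] t 47.4 q7 0.06 F [-0.2 -0.9 -1. ] w 0.142 grip 59.1 at [0.6021 0.0668 0.0373]
F tool [-0.90468257 -0.34587377  0.98602873]
```

Now I'll seat the shoulder gently in small steps and watch for force.

```bash
python3 -m jog '[{"x":-0.0015,"y":0,"z":0,"ax":0,"ay":0,"az":0},{"x":-0.003,"y":0,"z":0,"ax":0,"ay":0,"az":0},{"x":-0.004,"y":0,"z":0,"ax":0,"ay":0,"az":0},{"x":-0.004,"y":0,"z":0,"ax":0,"ay":0,"az":0}]'
python3 -m jog '[{"x":-0.0005,"y":0,"z":0,"ax":0,"ay":0,"az":0},{"x":-0.001,"y":0,"z":0,"ax":0,"ay":0,"az":0},{"x":-0.001,"y":0,"z":0,"ax":0,"ay":0,"az":0}]'
python3 -c "
from h import *
go(.6029,.0623,.0378,8.6)
M=rot(get_obs()['tool_rot']).as_matrix(); print('F tool',M.T@get_obs()['contact_force'])"
```

```text
t: 47.8
eef_pos: [0.6025, 0.0643, 0.0372]
tool_rot: [-0.0, 0.652, 0.758, 0.0]
contact_force: [0.3, 0.3, -2.1]
gripper_width: 0.143
grasp_force: 59.1
t: 48.1
eef_pos: [0.6025, 0.0643, 0.0372]
tool_rot: [-0.0, 0.652, 0.758, 0.0]
contact_force: [-1.1, 3.5, -1.2]
gripper_width: 0.141
grasp_force: 59.1
shift [-0.002   0.0001 -0.0006] turn [-0.    -0.001  0.001] t 48.1 q7 0.07 F [-1.1  3.5 -1.2] w 0.141 grip 59.1 at [0.6025 0.0643 0.0372]
F tool [ 3.5988316  -0.57378041  1.24348297]
```

```bash
python3 -m jog '[{"x":-0.001,"y":0,"z":0,"ax":0,"ay":0,"az":0},{"x":-0.002,"y":0,"z":0,"ax":0,"ay":0,"az":0},{"x":-0.002,"y":0,"z":0,"ax":0,"ay":0,"az":0}]'
python3 -c "
from h import *
go(.6029,.0623,.0378,8.6)
M=rot(get_obs()['tool_rot']).as_matrix(); print('F tool',M.T@get_obs()['contact_force'])"
```

```text
t: 48.4
eef_pos: [0.6025, 0.0642, 0.0373]
tool_rot: [-0.001, 0.651, 0.759, 0.001]
contact_force: [-1.9, 8.4, 0.6]
gripper_width: 0.145
grasp_force: 59.2
shift [-0.0019  0.0001 -0.0006] turn [-0.    -0.003  0.002] t 48.4 q7 0.07 F [-1.9  8.4  0.6] w 0.145 grip 59.2 at [0.6025 0.0642 0.0373]
F tool [ 8.55653643 -0.59239683 -0.61657731]
```

The shoulder is home: it stalls with 8.5 N. Release and rise, then close the fingers and position them behind the ring.

```bash
python3 -m jog '[{"x":0.002,"y":0,"z":0,"ax":0,"ay":0,"az":0},{"x":0.002,"y":0,"z":0,"ax":0,"ay":0,"az":0},{"x":0.002,"y":0,"z":0,"ax":0,"ay":0,"az":0},{"x":0.002,"y":0,"z":0,"ax":0,"ay":0,"az":0},{"x":0.002,"y":0,"z":0,"ax":0,"ay":0,"az":0},{"x":0.002,"y":0,"z":-0.02,"ax":0,"ay":0,"az":0},{"x":0.002,"y":0,"z":-0.05,"ax":0,"ay":0,"az":0},{"x":0.002,"y":0,"z":-0.08,"ax":0,"ay":0,"az":0},{"x":0.002,"y":0,"z":-0.1,"ax":0,"ay":0,"az":0},{"x":0.002,"y":0,"z":-0.1,"ax":0,"ay":0,"az":0}]' 0.4
python3 - <<'E'
from h import *
H=np.array([.6090,.0205]); d=np.array([-.1495,.9888])
p=H+.045*d
go(p[0],p[1],.075,8.6)
b=snap("scene","s12.png"); a=snap("top","t12.png")
E
```

```text
t: 49.4
eef_pos: [0.6049, 0.063, 0.1405]
tool_rot: [0.002, 0.652, 0.758, 0.002]
contact_force: [-0.5, 0.1, -0.0]
gripper_width: 0.398
grasp_force: 0.0
shift [ 0.0024 -0.0026  0.0655] turn [ 0.006 -0.    -0.001] t 49.4 q7 0.05 F [-0.5  0.1 -0. ] w 0.398 grip 0.0 at [0.6049 0.063  0.1405]
```

```bash
python3 -m jog '[{"x":0.003,"y":-0.0025,"z":0,"ax":0,"ay":0,"az":0},{"x":0.003,"y":-0.0025,"z":0,"ax":0,"ay":0,"az":0},{"x":0.003,"y":-0.0025,"z":0,"ax":0,"ay":0,"az":0},{"x":0.003,"y":-0.0025,"z":0,"ax":0,"ay":0,"az":0},{"x":0.003,"y":-0.0025,"z":0,"ax":0,"ay":0,"az":0},{"x":0.003,"y":-0.0025,"z":0.02,"ax":0,"ay":0,"az":0},{"x":0.003,"y":-0.0025,"z":0.04,"ax":0,"ay":0,"az":0},{"x":0.003,"y":-0.0025,"z":0.055,"ax":0,"ay":0,"az":0},{"x":0.003,"y":-0.0025,"z":0.064,"ax":0,"ay":0,"az":0},{"x":0.003,"y":-0.0025,"z":0.064,"ax":0,"ay":0,"az":0}]' 0 30
python3 -c "
from h import *
go(.6090+.1495*.014,.0205-.014,.075,8.6)"
```

```text
t: 50.5
eef_pos: [0.5989, 0.0655, 0.072]
tool_rot: [-0.001, 0.652, 0.758, -0.001]
contact_force: [-1.2, 0.6, 0.2]
gripper_width: 0.001
grasp_force: 0.0
shift [-0.0602  0.0032 -0.003 ] turn [-0.002  0.    -0.   ] t 50.5 q7 0.06 F [-1.2  0.6  0.2] w 0.001 grip 0.0 at [0.5989 0.0655 0.072 ]
```

```bash
python3 -m jog '[{"x":-0.006,"y":0.003,"z":-0.002,"ax":0,"ay":0,"az":0},{"x":-0.012,"y":0.003,"z":-0.002,"ax":0,"ay":0,"az":0},{"x":-0.017,"y":0.003,"z":-0.002,"ax":0,"ay":0,"az":0},{"x":-0.022,"y":0.003,"z":-0.002,"ax":0,"ay":0,"az":0},{"x":-0.027,"y":0.003,"z":-0.002,"ax":0,"ay":0,"az":0},{"x":-0.03,"y":0.003,"z":-0.002,"ax":0,"ay":0,"az":0}]'
python3 -m jog '[{"x":-0.005,"y":0,"z":0,"ax":0,"ay":0,"az":0},{"x":-0.01,"y":0,"z":0,"ax":0,"ay":0,"az":0},{"x":-0.015,"y":0,"z":0,"ax":0,"ay":0,"az":0},{"x":-0.02,"y":0,"z":0,"ax":0,"ay":0,"az":0},{"x":-0.025,"y":0,"z":0,"ax":0,"ay":0,"az":0},{"x":-0.03,"y":0,"z":0,"ax":0,"ay":0,"az":0}]'
python3 -c "
from h import *
go(.6090+.1495*.02,.0205-.02,.075,8.6)"
```

```text
t: 51.1
eef_pos: [0.6071, 0.0358, 0.0753]
tool_rot: [-0.0, 0.652, 0.758, -0.0]
contact_force: [-0.8, 0.7, -0.9]
gripper_width: 0.001
grasp_force: 0.5
t: 51.7
eef_pos: [0.6119, 0.006, 0.0754]
tool_rot: [0.0, 0.652, 0.758, -0.0]
contact_force: [-0.2, -0.2, -0.1]
gripper_width: 0.003
grasp_force: 0.0
shift [-0.0054 -0.0007  0.0004] turn [ 0.  0. -0.] t 51.7 q7 0.16 F [-0.2 -0.2 -0.1] w 0.003 grip 0.0 at [0.6119 0.006  0.0754]
```

```bash
python3 -m jog '[{"x":-0.006,"y":0,"z":0,"ax":0,"ay":0,"az":0},{"x":-0.012,"y":0,"z":0,"ax":0,"ay":0,"az":0},{"x":-0.012,"y":0,"z":0,"ax":0,"ay":0,"az":0},{"x":-0.012,"y":0,"z":-0.04,"ax":0,"ay":0,"az":0},{"x":-0.012,"y":0,"z":-0.08,"ax":0,"ay":0,"az":0},{"x":-0.06,"y":0,"z":-0.1,"ax":0,"ay":0,"az":0},{"x":-0.11,"y":0,"z":-0.1,"ax":0,"ay":0,"az":0},{"x":-0.16,"y":0,"z":-0.1,"ax":0,"ay":0,"az":0},{"x":-0.21,"y":0,"z":-0.1,"ax":0,"ay":0,"az":0},{"x":-0.26,"y":0,"z":-0.1,"ax":0,"ay":0,"az":0},{"x":-0.3,"y":0,"z":-0.1,"ax":0,"ay":0,"az":0},{"x":-0.3,"y":0,"z":-0.1,"ax":0,"ay":0,"az":0}]'
python3 - <<'E'
from h import *
b=snap("scene","s13.png"); a=snap("top","t13.png")
B=b[200:285,180:280]; A=a[135:185,235:345]
cv2.imwrite('pics/c13.png',np.hstack([cv2.resize(B,(490,600*1),interpolation=cv2.INTER_CUBIC)[:,:],np.vstack([cv2.resize(A,(310,140)),cv2.resize(a[145:175,265:310],(310,206),interpolation=cv2.INTER_CUBIC),np.zeros((254,310,3),np.uint8)])]))
E
```

```text
t: 52.9
eef_pos: [0.6545, -0.2989, 0.1753]
tool_rot: [0.002, 0.656, 0.755, -0.002]
contact_force: [-0.8, -1.4, -0.6]
gripper_width: 0.003
grasp_force: 0.0
```

View pics/c13.png

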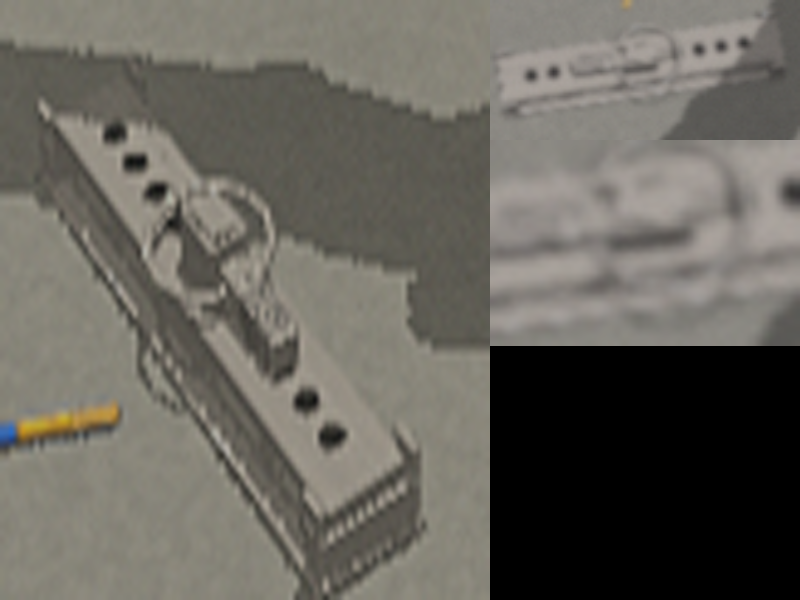

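The ring lies shut round the lug in both views, the pin is seated, the bar is on its posts and the lug is through. I'll do a numeric check of the ring's level before handing in.

```bash
python3 - <<'E'
from h import *
H=np.array([.6092,.0195,.040]);d=np.array([-.1495,.9888,0]);e=np.array([.9888,.1495,0]);z=np.array([0,0,1.])
for th in(1.0,1.3,1.6):
    t=np.linspace(0,2*np.pi,60); u=-np.sin(th)*d+np.cos(th)*z; P=H+.020*d+(.026*u)+.029*(np.cos(t)[:,None]*u+np.sin(t)[:,None]*e)
    p=(w2px("scene",P)-[180,200])*[4.9,600/85]; print(th,'x',p[:,0].min().round(),p[:,0].max().round(),'y',p[:,1].min().round(),p[:,1].max().round())
E
```

```text
1.0 x 147.0 272.0 y 127.0 295.0
1.3 x 143.0 271.0 y 153.0 295.0
1.6 x 144.0 270.0 y 187.0 296.0
```

The observed loop (x 148–272, y 180–305) matches 1.6 rad, so the ring is shut. Settle and hand in.

```bash
python3 -m jog '[{"x":0,"y":0,"z":0,"ax":0,"ay":0,"az":0},{"x":0,"y":0,"z":0,"ax":0,"ay":0,"az":0},{"x":0,"y":0,"z":0,"ax":0,"ay":0,"az":0}]'
python3 -c "
from station import *
print(hand_in())"
```

```text
t: 53.3
eef_pos: [0.6569, -0.288, 0.1754]
tool_rot: [-0.0, 0.651, 0.759, 0.0]
contact_force: [0.4, -0.5, -0.3]
gripper_width: 0.0
grasp_force: 0.0
the job is handed in; nothing more can be done
None
```

The job is handed in after 53 s: four cassettes seated, the bar back over the lug, the pin home and its ring shut; one cassette got knocked aside, and a finger pressed on it or the mat (about 38 N) before I found and regripped it.

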